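Unscrew the shaker and empty its last nutmegs into the pan

ROBOT

A 6-joint arm with a two-finger parallel gripper is mounted at the origin on the work surface. World frame = base frame: x ahead of the robot, y to its left, z up, the work surface at z = 0. Lengths are in mm, angles in rad, forces in N, time in s.
With the tool pointing down it reaches from about 350 to 975 mm from the base axis. Payload 7.1 kg.
Tool frame: the origin (TCP) lies at the very end of the fingers, on their centre line; the grasp point (between the pads) lies 19 mm behind it (ctrl.grip_depth is the distance from the TCP to the grasp point, in mm); x points along the fingers, z is the direction in which the jaws open and shut, and the axes are right-handed (so a half turn about x gives the same grasp; the last joint's range is limited). The gripper opens to 88 mm and grips with 3 to 60 N. Pads are 20 mm wide; open, the fingers measure 115 mm over their backs; the gripper's body (75 mm by 178 mm) begins 61 mm behind the grasp point.
Start: joints at [1.221, 0.423, 1.63, -0, 1.089, -0.019], TCP at [202.968, 591.108, 222.675] pointing down, gripper open.
Joint ranges: [-3, 3], [-0.9, 2.11], [0.09, 2.58], [-1.31, 4.45], [0.11, 2.69], [-2.54, 2.54]. Speed limits (rad/s): [2.39, 2.39, 3.01, 3.14, 3.14, 3.14].

INTERFACE

Orientations are given as a rotation vector (axis times angle).
In Python, from workcell import ctrl gives the robot as it stands. The module is installed in compiled form; this text tells all that it offers.
- The arm moves only by the tool send_rows, never from a script. Its argument "rows" is a list of rows, each a list of 4 numbers: the shift along the tool's x, y, z in mm, then the turn about the tool's x in rad. In form: [[x, y, z, turn], ...]. A call has 1 to 10 rows; each row shifts and turns the pose as measured when the row begins, along the tool's axes as they then stand; what a row does not reach is not made up. A row lasts 1/12 s, in which the tool goes at most 41.7 mm and 7.16 degrees, less where a joint would pass 70% of its speed; a pose out of reach is approached as far as the arm can. A call with a gripper value outside its range is refused whole. "fingers" is the opening, from 0 (shut) to 1 (fully open), set as the call begins (left out, the last holds). The fingers move at their own pace and stop on an object; the grip force is fixed at half the most. Time passes only in rows, so rows that do not move let the fingers close. It gives the time, the measured TCP pose, the force and the opening at its end, in the units of the state.
- ctrl.get_obs(): the state, without advancing time (a new reading comes with each control period).
- ctrl.get_image(name): name is "scene" or "top" or "wrist"; returns a dict with "img" (400x640x3 uint8, red, green, blue), "depth" (400x640 float32, mm along the optical axis (not along the pixel's ray), 0 where there is no reading), "mtx" (3x3 intrinsics, pixels), "world_from_camera" (4x4, takes a point from camera to world coordinates). Camera axes: x right, y down, z forward; pixel columns grow to the right and rows downward; lengths in mm; the calibration is good to about 2 mm. A picture is of the moment at which its call begins.
- ctrl.close_job(): hands the job in, once; it reports no verdict.
The state is a dict: "t": time; "qpos": joint angles; "qvel": joint speeds; "joint_torque": joint torques, N m; "ee_pos": TCP position; "orientation": TCP orientation; "ft_force": force on the tool from outside, world axes, zero at the start; "moment": the same for the moment, N m; "width": finger opening in mm.
Only numpy, scipy, OpenCV 4.12 (cv2) and the standard library are available. Lean on these libraries where they do the work, as an engineer would, in place of code of your own. Each camera call takes 0.05 s, during which the arm holds its last target.

TASK

The seasoning shaker is used up and only whole nutmegs, too big for the holes of its cap, are left in it. Stand the shaker cap-down in the square cap holder in the middle of the steel pan and let go of it; then take it again from above, unscrew it from its cap (counter-clockwise seen from above) and lift it off, so that all three nutmegs fall out into the pan. Leave the cap in its holder, set the empty shaker down on the counter beside the pan, and leave the bowl, the tin and the wooden block where they are.

Things in the scene. Friction and masses are not known exactly. Their poses are not given: they have to be found in the camera images.
- shaker_center (a point): Centre of the capped shaker: clear plastic, square, 64 x 64 mm, walls 2.5 mm, 104 mm long with its flush 14 mm cap. It starts lying flat on the counter. The point is on its axis, 52 mm from the foot and from the cap's outer face (38 mm from the mouth once the cap is off). x points from foot to cap; y and z are square to the sides (z up at the start). About 300 g in all.
- cap_center (a point): Centre of the cap's square plate, 64 x 64 x 14 mm, perforated aluminium; x points out of the perforated outer face. On the inside (-x) a round plug 45 mm across with a blunt cone stands 28 mm out of the plate, into the jar: the jar must be lifted straight by 40 mm to clear it.
- holder (a point): Centre of the cap holder's floor, 3 mm above the counter: a low square steel frame, 72 x 72 mm inside, walls 5 mm thick and 10 mm high, in the middle of the pan. x, y along the sides of holder and pan, z up. The cap has 4 mm of room each side and can turn 8 degrees either way before the frame stops it. The pan is fixed, 200 x 200 mm, rim 30 mm above the counter.
- nutmeg0_center (a point): Centre of a nutmeg, a brown smooth ball of 19 mm, loose inside the shaker at the start. If nutmegs jam in the mouth after the lift, a small shake frees them.
- nutmeg1_center (a point): Centre of the second nutmeg, alike.
- nutmeg2_center (a point): Centre of the third nutmeg, alike.
- shaker: The jar itself, origin 32 mm from shaker_center along its -z. A bar on the cap sits behind two ledges in the mouth (1.5 mm play). Locked when cap and jar sides are flush; pulls straight off once the jar is turned 50 to 130 degrees against it, counter-clockwise from above with the shaker stood on its cap; the other way it stops after about 5 degrees.
- bowl: White bowl, 120 mm across, 50 mm high, a bystander; origin under its centre.
- tin: Closed steel tin, 80 mm across, 110 mm high, a bystander; origin under its centre.
- block: Wooden block, 70 x 100 x 50 mm, a bystander; origin under its centre.

How it is judged:
By the outcome, as a careful person would: the job done as asked, in the order asked, and still so for the second after the job is handed in, with the robot touching nothing.
It also fails if it takes over 58 s, if anything falls off the work surface, if the arm or the gripper's body presses on something with over 40 N, if the wrist force passes 120 N, or if a joint passes its speed limit or range.

## Working session

There is one attempt and no reset: what is moved stays moved. The work goes in short steps, Python scripts to look and compute and a tool call to move; the robot and the scene stay as the last step left them, time stands still between calls to the robot, and variables do not carry over. Pictures are saved under pics/ and viewed, and the job is handed in when it is done.

Besides the shell and the picture viewer there is one more tool, called after "Request:" by a JSON object that holds its "api" and its "payload". send_rows: Moves the arm, as the interface text tells. Its arguments: {"type":"object","properties":{"rows":{"type":"array"},"fingers":{"type":"number"}},"required":["rows"]}

```bash
mkdir -p pics; cat > h.py <<'E'
from workcell import ctrl
import numpy as np, cv2
from scipy.spatial.transform import Rotation as R
np.set_printoptions(precision=3,suppress=True)
def save(n,f):
    d=ctrl.get_image(n); cv2.imwrite('pics/'+f+'.png',d['img'][:,:,::-1]); np.savez('/tmp/'+f+'.npz',**d); return d
def ray(d,u,v,z):
    M=d['world_from_camera'];K=d['mtx']
    r=M[:3,:3]@np.linalg.solve(K,[u,v,1.]);o=M[:3,3]
    return o+r*(z-o[2])/r[2]
def dep(d,u,v):
    z=d['depth'][int(v),int(u)];p=np.linalg.solve(d['mtx'],[u,v,1.])*z
    return (d['world_from_camera']@np.append(p,1))[:3]
def proj(d,p):
    M=np.linalg.inv(d['world_from_camera']);c=M[:3,:3]@np.array(p,float)+M[:3,3];q=d['mtx']@c;return q[:2]/q[2]
E
python3 - <<'E'
from h import *
for n in ['scene','top','wrist']:
    d=save(n,n+'0');print(n,d['world_from_camera'],d['mtx'][0,0])
o=ctrl.get_obs()
for k in o:print(k,np.array(o[k]))
print(R.from_rotvec(o['orientation']).as_matrix(),ctrl.grip_depth)
E
```

```text
scene [[  -0.551    0.5     -0.668 1348.548]
 [   0.834    0.322   -0.447  476.167]
 [  -0.009   -0.804   -0.595  682.643]
 [   0.       0.       0.       1.   ]] 439.13466801339956
top [[   0.003   -0.999    0.053  532.196]
 [  -1.      -0.004   -0.017   14.711]
 [   0.017   -0.052   -0.998 1275.309]
 [   0.       0.       0.       1.   ]] 496.9370450890252
wrist [[  0.325   0.912   0.25  133.688]
 [  0.946  -0.313  -0.087 614.52 ]
 [ -0.001   0.265  -0.964 383.451]
 [  0.      0.      0.      1.   ]] 354.00474419605194
t 0.15
qpos [ 1.221  0.424  1.63   0.     1.089 -0.019]
qvel [ 0.001 -0.003 -0.001 -0.001  0.001 -0.003]
joint_torque [ -0.    -54.498 -27.392   0.064   0.02   -0.   ]
ee_pos [202.815 590.731 222.061]
orientation [-0.963  1.349  0.962]
ft_force [-0.522 -0.138 -0.404]
moment [-0.055 -0.033 -0.019]
width 88.2190547109842
[[-0.    -0.946  0.325]
 [-0.001  0.325  0.946]
 [-1.     0.    -0.001]] 18.700000000000003
```

View pics/scene0.png

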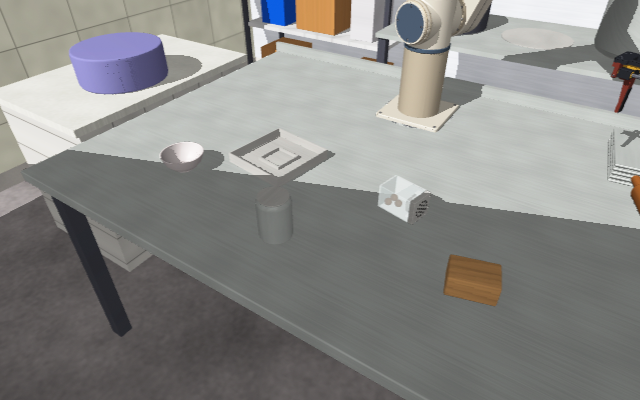

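View pics/top0.png

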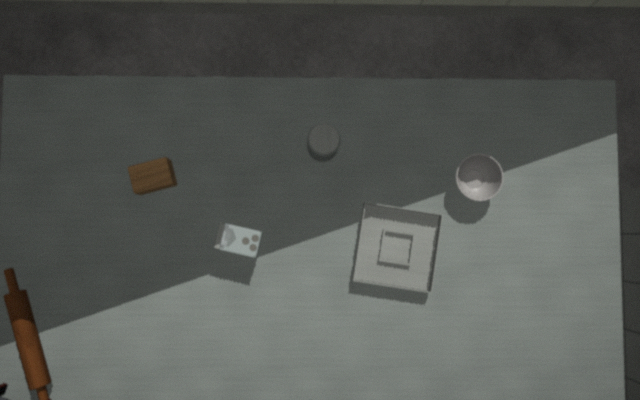

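View pics/wrist0.png

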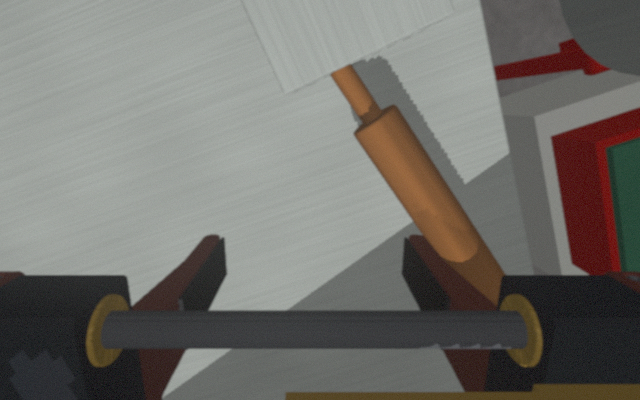

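```bash
python3 - <<'E'
from h import *
a=cv2.imread('pics/top0.png')[190:310,190:460]
a=cv2.convertScaleAbs(a,alpha=1.4)
cv2.imwrite('pics/topz.png',cv2.resize(a,None,fx=2.9,fy=2.9,interpolation=cv2.INTER_CUBIC))
a=cv2.imread('pics/scene0.png')[120:230,215:445]
cv2.imwrite('pics/scz.png',cv2.resize(a,None,fx=3.4,fy=3.4,interpolation=cv2.INTER_CUBIC))
E
```

```text
(no output)
```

View pics/topz.png

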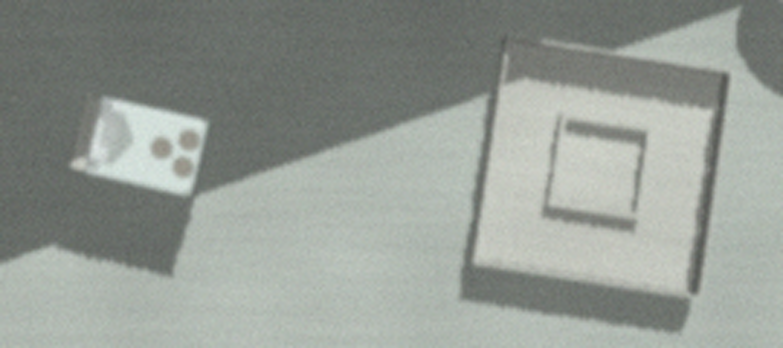

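View pics/scz.png

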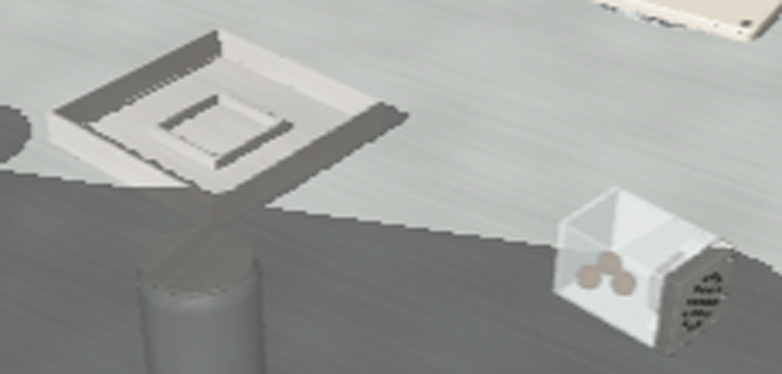

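```bash
python3 - <<'E'
from h import *
d=dict(np.load('/tmp/top0.npz'))
K=d['mtx'];M=d['world_from_camera'];D=d['depth']
v,u=np.mgrid[:400,:640]
P=np.stack([(u-K[0,2])/K[0,0]*D,(v-K[1,2])/K[1,1]*D,D],-1)@M[:3,:3].T+M[:3,3]
H=P[...,2]
def reg(n,x0,x1,y0,y1,lo,hi):
    m=np.zeros((400,640),np.uint8);m[y0:y1,x0:x1]=((H>lo)&(H<hi)&(D>0))[y0:y1,x0:x1]
    n_,l,s,c=cv2.connectedComponentsWithStats(m)
    i=1+np.argmax(s[1:,4]); mm=l==i
    p=P[mm][:,:2].astype(np.float32); r=cv2.minAreaRect(p)
    print(n,s[i],'h med',np.median(H[mm]),'rect',r,'mean',p.mean(0))
reg('shaker',205,275,215,270,52,76)
reg('shaker all',205,275,215,270,20,76)
reg('pan rim',340,450,195,305,22,38)
reg('holder',375,420,228,275,8,18)
reg('tin',300,350,115,170,95,125)
reg('bowl',445,515,140,215,40,60)
reg('block',120,185,145,200,40,60)
print([ray(d,190+a/2.9,190+b/2.9,64) for a,b in [(85,95),(72,167),(208,121),(190,193)]])
print('cent counter',np.median(H[330:380,200:400]))
s=dict(np.load('/tmp/scene0.npz'))
E
```

```text
shaker [ 214  223   48   35 1138] h med 63.63033207367971 rect ((522.4903564453125, 180.62353515625), (104.2342529296875, 64.10209655761719), 77.34052276611328) mean [522.439 180.186]
shaker all [ 214  223   49   35 1175] h med 63.54556463765334 rect ((522.468994140625, 180.52862548828125), (104.42879486083984, 64.10209655761719), 77.34052276611328) mean [522.281 178.783]
pan rim [353 202  90  92 467] h med 28.96091210927125 rect ((504.798828125, -217.064697265625), (201.1366729736328, 200.7797088623047), 81.31509399414062) mean [ 497.711 -218.063]
holder [378 229  39  37 251] h med 12.66677420227711 rect ((505.4135437011719, -221.23098754882812), (93.9674301147461, 84.1530532836914), 81.21571350097656) mean [ 504.25  -216.848]
tin [307 124  34  33 843] h med 109.08566149734088 rect ((761.7719116210938, -26.994186401367188), (77.02111053466797, 76.60480499267578), 63.38003158569336) mean [760.597 -26.924]
bowl [456 154  48  48 414] h med 47.5177173405466 rect ((680.0122680664062, -418.1832275390625), (118.15644073486328, 116.91503143310547), 68.66311645507812) mean [ 685.056 -428.493]
block [ 128  158   46   36 1163] h med 49.24329416305886 rect ((681.5176391601562, 399.38946533203125), (70.79964447021484, 101.02111053466797), 14.722402572631836) mean [680.627 398.487]
[array([564.055, 224.58 ,  64.   ]), array([503.853, 234.612,  64.   ]), array([542.639, 121.501,  64.   ]), array([482.453, 135.995,  64.   ])]
cent counter -0.026548610399117933
```

The top view's depth gives the shaker centre as (522, 180), with its axis at 77.3° and the cap toward +y. Its height (64 mm) and size (104 x 64 mm) match the description. The pan centre is (505, -217), with its sides at 81.3°. The moves can't tilt the tool, so I'll grip near the foot and tip the shaker up over the edge of its cap.

Request:
{"api": "send_rows", "payload": {"rows": [[0, 0, 0, 0.122], [0, 0, 0, 0.122], [0, 0, 0, 0.122], [0, 0, 0, 0.122], [0, 0, 0, 0.122], [0, 0, 0, 0.122], [0, 0, 0, 0.122], [0, 0, 0, 0.122], [0, 0, 0, 0.122], [0, 0, 0, 0.122]], "fingers": 1}}

```text
t: 0.98
ee_pos: [201.9, 588.3, 218.5]
orientation: [0.001, 1.574, -0.013]
ft_force: [0.4, 0.3, 0.3]
width: 87.7
```

Request:
{"api": "send_rows", "payload": {"rows": [[0, 0, 0, 0.122], [0, 0, 0, 0.122], [0, 0, 0, 0]]}}

```text
t: 1.23
ee_pos: [201.7, 587.7, 217.5]
orientation: [0.2, 1.563, -0.215]
ft_force: [0.5, 0.2, 0.8]
width: 87.6
```

```bash
cat >> h.py <<'E'
def st(target=None,yaw=None,n=1):
    o=ctrl.get_obs();p=np.array(o['ee_pos']);m=R.from_rotvec(o['orientation']).as_matrix()
    y=np.degrees(np.arctan2(m[1,2],m[0,2]))
    print('t %.2f'%o['t'],'p',p,'yaw %.2f'%y,'tilt',m[:2,0],'F',np.array(o['ft_force']),'M',np.array(o['moment']),'w %.1f'%o['width'],'q',np.array(o['qpos']))
    if target is not None: print('delta tool',m.T@(np.array(target)-p))
    if yaw is not None: print('turn',-np.radians((yaw-y+180)%360-180))
E
python3 -c "
from h import *
st([514.4,144.4,110],-12.66)"
```

```text
t 1.23 p [201.698 587.675 217.471] yaw -15.13 tilt [-0.003 -0.01 ] F [0.454 0.218 0.819] M [-0.111  0.035  0.017] w 87.6 q [1.221 0.428 1.635 0.    1.088 1.485]
delta tool [ 110.596 -345.198  417.65 ]
turn -0.0430950932072273
```

Request:
{"api": "send_rows", "payload": {"rows": [[0, -12, 15, -0.02], [0, -24, 29, -0.02], [0, -25, 30, 0], [0, -25, 30, 0], [0, -25, 30, 0], [0, -25, 30, 0], [0, -25, 30, 0], [0, -25, 30, 0], [0, -25, 30, 0], [0, -25, 30, 0]]}}

```text
t: 2.07
ee_pos: [435.1, 292.4, 217.5]
orientation: [0.125, 1.57, -0.138]
ft_force: [0.4, 0.0, -0.3]
width: 87.7
```

```bash
python3 -c "
from h import *
st([514.4,144.4,110],-12.66)"
```

```text
t 2.07 p [435.053 292.404 217.521] yaw -9.60 tilt [-0.004 -0.008] F [ 0.367  0.047 -0.276] M [-0.052 -0.022  0.042] w 87.7 q [ 0.572  0.286  1.851 -0.005  1.013  0.742]
delta tool [ 108.334 -131.784  103.239]
turn 0.0533595103445478
```

Request:
{"api": "send_rows", "payload": {"rows": [[10, -25, 20, 0.03], [10, -25, 20, 0.03], [15, -25, 20, 0.0], [15, -25, 20, 0.0], [10, -18, 13, 0.0], [5, -8, 6, 0.0], [0, 0, 0, 0]]}}

```text
t: 2.65
ee_pos: [514.7, 135.6, 152.0]
orientation: [0.159, 1.563, -0.168]
ft_force: [-0.2, 0.9, -0.2]
width: 87.4
```

```bash
python3 -c "
from h import *
save('wrist','w1');save('top','t1')
st([514.4,144.4,110],-12.66)"
```

```text
t 2.75 p [514.402 137.437 152.953] yaw -11.96 tilt [ 0.002 -0.005] F [ 0.39   0.453 -0.13 ] M [-0.081  0.07   0.006] w 87.6 q [ 0.242  0.385  1.886 -0.007  0.87   0.455]
delta tool [42.916  7.017 -1.573]
turn 0.012208888464714348
```

View pics/w1.png

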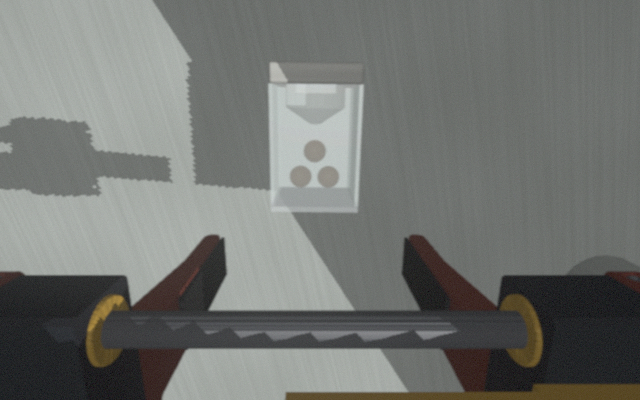

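The wrist view shows the shaker centred between the fingers (column 316), with the cap on the far side and the nutmegs at the foot. I'm going down to grip it at mid-height.

Request:
{"api": "send_rows", "payload": {"rows": [[15, 3, -1, 0.006], [25, 3, -0.5, 0.006], [30, 1, 0, 0], [30, 0, 0, 0], [20, 0, 0, 0], [12, 0, 0, 0], [0, 0, 0, 0], [0, 0, 0, 0]]}}

```text
t: 3.42
ee_pos: [517.9, 155.6, 22.7]
orientation: [0.157, 1.55, -0.155]
ft_force: [0.1, -0.2, 0.1]
width: 87.7
```

```bash
python3 -c "
from h import *
st([514.4,144.4,13],-12.66)"
```

```text
t 3.42 p [517.899 155.558  22.727] yaw -11.42 tilt [ 0.015 -0.   ] F [ 0.12  -0.183  0.065] M [-0.089  0.088 -0.046] w 87.7 q [ 0.272  0.609  1.923 -0.008  0.596  0.478]
delta tool [  9.677 -11.656  -1.361]
turn 0.02165376824468203
```

Request:
{"api": "send_rows", "payload": {"rows": [[3, -4, -0.5, 0.011], [3, -4, -0.5, 0.011], [3, -3, 0, 0], [0, 0, 0, 0]]}}

```text
t: 3.75
ee_pos: [516.3, 146.6, 16.8]
orientation: [0.175, 1.544, -0.169]
ft_force: [-0.5, -0.1, -0.2]
width: 87.8
```

```bash
python3 -c "
from h import *
st([514.4,144.4,13],-12.66)"
```

```text
t 3.75 p [516.325 146.642  16.846] yaw -12.56 tilt [0.021 0.001] F [-0.453 -0.099 -0.162] M [-0.123  0.087 -0.006] w 87.8 q [ 0.257  0.615  1.936 -0.007  0.57   0.482]
delta tool [ 3.803 -2.629 -1.467]
turn 0.0017177003276783152
```

Request:
{"api": "send_rows", "payload": {"rows": [[3, -2, -1, 0], [1, 0, 0, 0]]}}

```text
t: 3.92
ee_pos: [515.7, 144.5, 13.7]
orientation: [0.176, 1.542, -0.169]
ft_force: [-0.5, -0.2, -0.4]
width: 87.7
```

Request:
{"api": "send_rows", "payload": {"rows": [[0, 0, 0, 0], [0, 0, 0, 0], [0, 0, 0, 0], [0, 0, 0, 0], [0, 0, 0, 0], [0, 0, 0, 0]], "fingers": 0}}

```text
t: 4.42
ee_pos: [516.2, 144.2, 14.1]
orientation: [0.176, 1.541, -0.169]
ft_force: [0.9, -0.3, -0.4]
width: 64.4
```

```bash
python3 -c "
from h import *
st([514.4,144.4,13],-12.66)"
```

```text
t 4.42 p [516.235 144.172  14.097] yaw -12.64 tilt [0.023 0.002] F [ 0.86  -0.315 -0.413] M [-0.134  0.057  0.033] w 64.4 q [ 0.252  0.619  1.94  -0.007  0.56   0.479]
delta tool [ 1.055 -0.187 -1.865]
turn 0.0002721888817430961
```

Request:
{"api": "send_rows", "payload": {"rows": [[-7, 3, 0, 0], [-7, 3, 0, 0], [-6, 4, 0, 0], [-6, 4, 0, 0], [-6, 5, 0, 0], [-5, 5, 0, 0], [0, 0, 0, 0]]}}

```text
t: 5.0
ee_pos: [520.2, 170.1, 54.8]
orientation: [0.176, 1.542, -0.169]
ft_force: [0.0, 0.1, -2.1]
width: 63.8
```

```bash
python3 -c "
from h import *
save('scene','s2')
st()
a=cv2.imread('pics/s2.png')[100:260,300:520]
cv2.imwrite('pics/s2z.png',cv2.resize(a,None,fx=3.4,fy=3.4))"
```

```text
t 5.05 p [519.922 169.806  54.386] yaw -12.62 tilt [0.021 0.002] F [ 0.19   0.119 -2.88 ] M [-0.156  0.144  0.005] w 63.8 q [ 0.297  0.556  1.909 -0.008  0.656  0.523]
```

View pics/s2z.png

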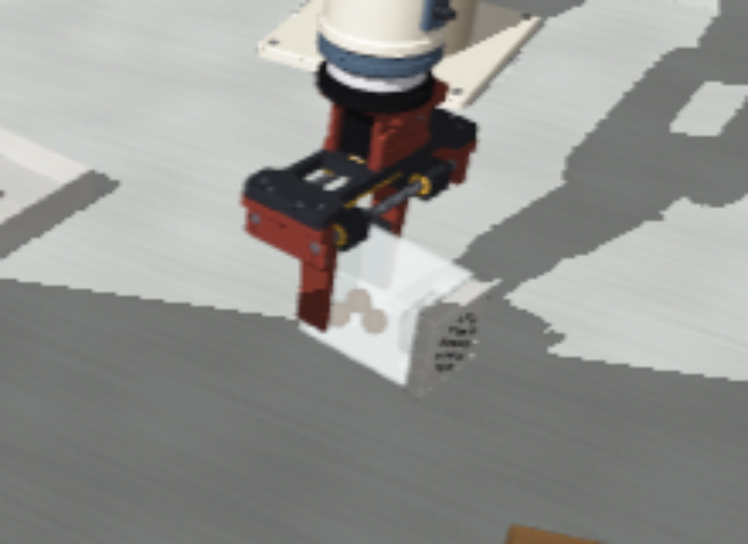

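The grip holds against gravity, so the shaker came up level. I'll loosen the fingers a little so it swings in the pads.

Request:
{"api": "send_rows", "payload": {"rows": [[0, 0, 0, 0], [0, 0, 0, 0], [0, 0, 0, 0]], "fingers": 0.715}}

```text
t: 5.3
ee_pos: [519.4, 169.9, 54.2]
orientation: [0.175, 1.543, -0.169]
ft_force: [-0.1, -0.9, -3.7]
width: 64.3
```

```bash
cat > v.py <<'E'
from h import *
import sys
f=sys.argv[1]
save('scene',f)
st()
a=cv2.imread('pics/%s.png'%f)[100:260,300:520]
cv2.imwrite('pics/%sz.png'%f,cv2.resize(a,None,fx=3,fy=3))
E
python3 v.py s3
```

```text
t 5.35 p [519.308 169.811  54.091] yaw -12.58 tilt [0.02  0.001] F [-0.726  0.259 -3.637] M [-0.196  0.147  0.009] w 64.2 q [ 0.297  0.556  1.91  -0.008  0.655  0.523]
```

View pics/s3z.png

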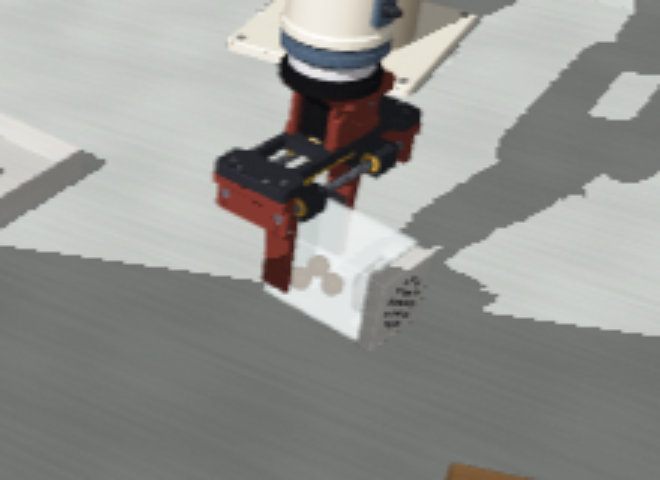

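Request:
{"api": "send_rows", "payload": {"rows": [[0, 0, 0, 0], [0, 0, 0, 0], [0, 0, 0, 0], [0, 0, 0, 0]], "fingers": 0.722}}

```text
t: 5.68
ee_pos: [518.6, 169.0, 53.2]
orientation: [0.175, 1.545, -0.17]
ft_force: [-0.9, 0.4, -3.2]
width: 64.0
```

```bash
python3 v.py s4
```

```text
t 5.73 p [518.652 169.028  53.178] yaw -12.63 tilt [0.019 0.001] F [ 0.    -0.037 -2.42 ] M [-0.126  0.127  0.011] w 64.1 q [ 0.296  0.558  1.91  -0.008  0.655  0.522]
```

View pics/s4z.png

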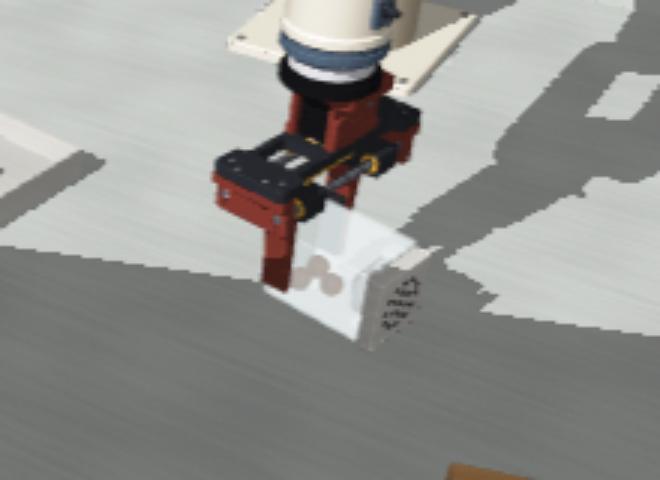

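Request:
{"api": "send_rows", "payload": {"rows": [[0, 0, 0, 0], [0, 0, 0, 0], [0, 0, 0, 0]], "fingers": 0.728}}

```text
t: 5.98
ee_pos: [518.8, 169.0, 53.2]
orientation: [0.175, 1.545, -0.171]
ft_force: [0.2, -0.8, -2.5]
width: 64.2
```

```bash
python3 v.py s5
```

```text
t 6.03 p [518.742 168.992  53.21 ] yaw -12.64 tilt [0.019 0.001] F [ 0.569 -0.501 -2.325] M [0.013 0.132 0.021] w 64.2 q [ 0.296  0.558  1.91  -0.008  0.655  0.522]
```

View pics/s5z.png

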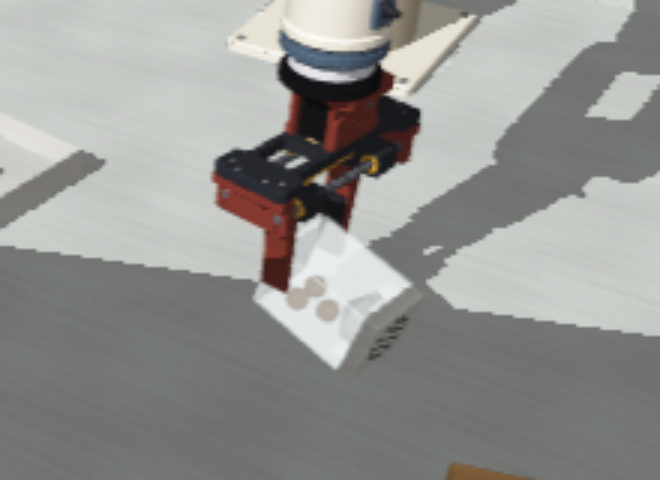

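It works: the shaker is now tilted about 25° cap-down in the pads. I'm raising it to give it room.

Request:
{"api": "send_rows", "payload": {"rows": [[-4, 0, 0, 0], [-5, 0, 0, 0], [-6, 0, 0, 0], [-6, 0, 0, 0], [-6, 0, 0, 0], [-6, 0, 0, 0], [-6, 0, 0, 0], [-4, 0, 0, 0], [0, 0, 0, 0]]}}

```text
t: 6.78
ee_pos: [518.4, 169.3, 102.1]
orientation: [0.176, 1.543, -0.17]
ft_force: [-0.1, -0.1, -3.5]
width: 63.9
```

```bash
python3 v.py s6
```

```text
t 6.83 p [518.39  169.274 101.787] yaw -12.64 tilt [0.021 0.001] F [ 0.465  0.224 -1.756] M [-0.062  0.055  0.033] w 63.8 q [ 0.296  0.474  1.897 -0.007  0.75   0.522]
```

View pics/s6z.png

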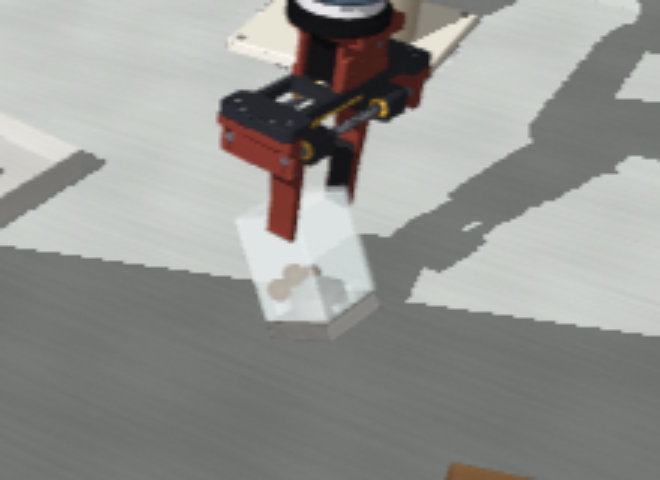

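Request:
{"api": "send_rows", "payload": {"rows": [[5, 0, 0, 0], [6, 0, 0, 0], [6, 0, 0, 0], [6, 0, 0, 0], [4, 0, 0, 0], [2, 0, 0, 0], [0, 0, 0, 0]]}}

```text
t: 7.42
ee_pos: [519.9, 171.6, 76.6]
orientation: [0.179, 1.542, -0.168]
ft_force: [-0.3, -0.2, 3.2]
width: 64.0
```

```bash
python3 v.py s7
```

```text
t 7.47 p [519.985 171.576  76.629] yaw -12.70 tilt [0.023 0.005] F [-1.852  0.264  3.823] M [-0.07   0.439  0.003] w 64.4 q [ 0.298  0.518  1.903 -0.003  0.697  0.522]
```

View pics/s7z.png

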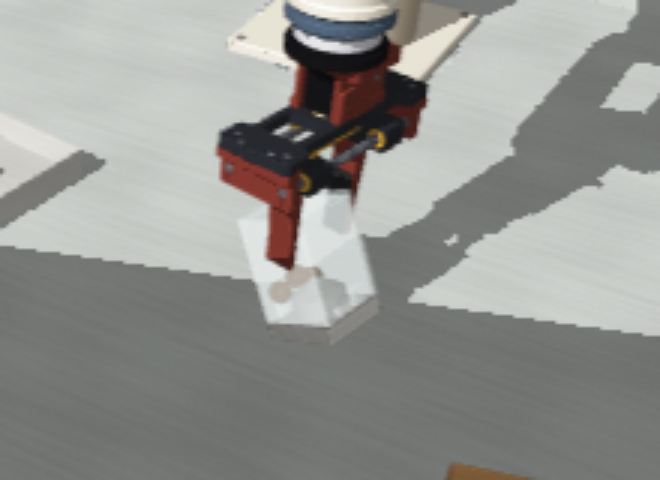

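The cap's lower edge is touching the counter and the centre of mass is past it, so letting go should drop the shaker upright.

Request:
{"api": "send_rows", "payload": {"rows": [[0, 0, 0, 0], [0, 0, 0, 0], [0, 0, 0, 0], [0, 0, 0, 0]], "fingers": 0.735}}

```text
t: 7.8
ee_pos: [520.2, 171.5, 75.5]
orientation: [0.179, 1.542, -0.168]
ft_force: [-0.1, -0.2, -0.2]
width: 64.7
```

Request:
{"api": "send_rows", "payload": {"rows": [[0, 0, 0, 0], [0, 0, 0, 0], [0, 0, 0, 0], [0, 0, 0, 0]], "fingers": 0.8}}

```text
t: 8.13
ee_pos: [520.0, 171.3, 75.0]
orientation: [0.179, 1.543, -0.168]
ft_force: [0.1, 0.6, 0.6]
width: 70.6
```

```bash
python3 v.py s8; python3 -c "
from h import *
save('wrist','w8')"
```

```text
t 8.18 p [519.954 171.321  74.97 ] yaw -12.72 tilt [0.022 0.005] F [-0.426  0.524  0.184] M [-0.133  0.093  0.006] w 70.6 q [ 0.298  0.521  1.904 -0.003  0.695  0.522]
```

View pics/s8z.png

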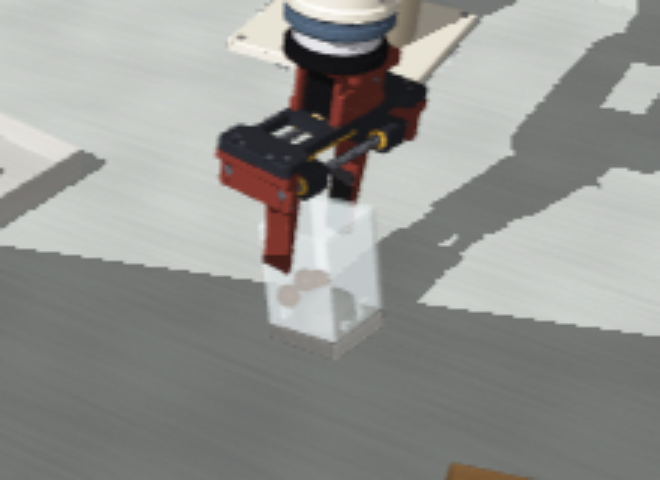

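View pics/w8.png

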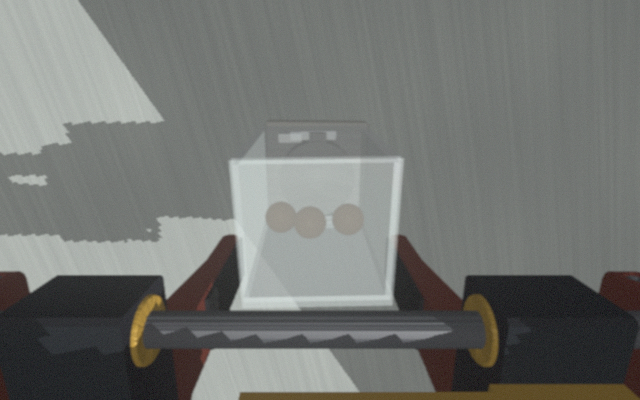

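The shaker stands upright on its cap. In the wrist view the foot's corners are at about (231,159), (402,157), (393,300) and (243,304).

```bash
python3 -c "
from h import *
d=dict(np.load('/tmp/w8.npz'))
q=np.array([ray(d,*p,104)[:2] for p in [(231,159),(402,157),(393,300),(243,304)]])
print(q, q.mean(0), np.linalg.norm(np.diff(q[[0,1,2,3,0]],axis=0),axis=1)); r=cv2.minAreaRect(q.astype(np.float32));print(r)
c=q.mean(0);st([*c,75],-12.7)
t=save('top','t8')
"
```

```text
[[499.82  229.556]
 [562.801 215.928]
 [549.544 157.019]
 [487.746 169.812]] [524.977 193.079] [64.438 60.382 63.108 60.952]
((524.8657836914062, 192.9581298828125), (60.94630813598633, 64.43810272216797), 77.79060363769531)
t 8.23 p [519.98  171.322  75.003] yaw -12.71 tilt [0.022 0.005] F [-0.113 -0.687  0.05 ] M [-0.057  0.079 -0.046] w 70.2 q [ 0.298  0.521  1.904 -0.003  0.695  0.522]
delta tool [ 0.212 22.322  0.088]
turn -0.00019630940482864682
```

View pics/t8.png

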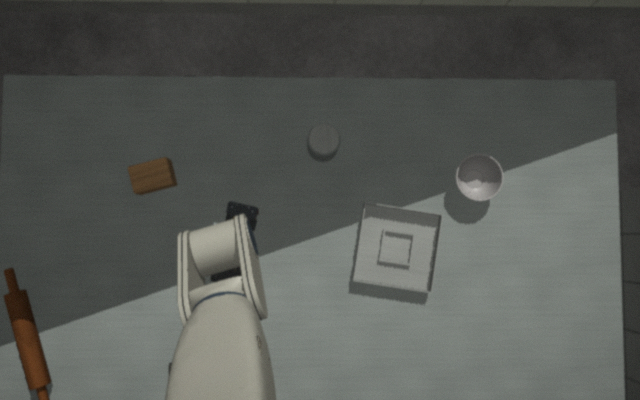

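Request:
{"api": "send_rows", "payload": {"rows": [[0, 3, 0, 0], [2, 6, 0, 0], [3, 6, 0, 0], [3, 5, 0, 0], [3, 2, 0, 0], [2, 0, 0, 0], [0, 0, 0, 0]], "fingers": 1}}

```text
t: 8.87
ee_pos: [525.9, 196.0, 60.8]
orientation: [0.179, 1.542, -0.167]
ft_force: [-0.4, -0.3, 0.1]
width: 87.9
```

```bash
python3 -c "
from h import *
st([525,193.1,61],-12.5)
save('wrist','w9')"
```

```text
t 8.87 p [525.916 195.964  60.832] yaw -12.68 tilt [0.022 0.005] F [-0.443 -0.283  0.12 ] M [-0.031  0.086  0.053] w 87.9 q [ 0.337  0.559  1.877 -0.004  0.683  0.561]
delta tool [-0.202 -2.993 -0.261]
turn -0.0030852342479135786
```

View pics/w9.png

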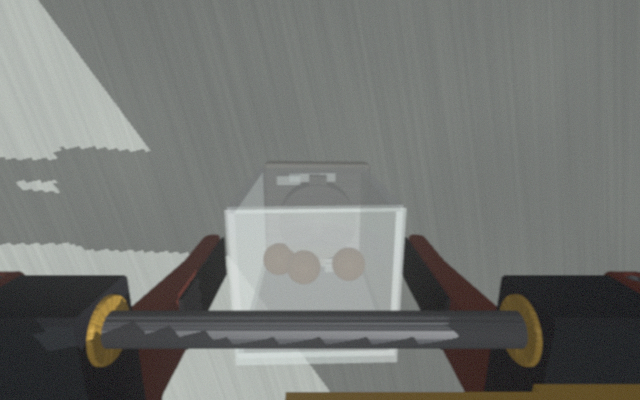

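```bash
python3 -c "
from h import *
d=dict(np.load('/tmp/w9.npz'))
q=np.array([ray(d,*p,104)[:2] for p in [(226,209),(405,207),(397,361),(237,364)]])
print(q, q.mean(0), np.linalg.norm(np.diff(q[[0,1,2,3,0]],axis=0),axis=1)); r=cv2.minAreaRect(q.astype(np.float32));print(r)
c=q.mean(0);st([*c,61],-12.7)
"
```

```text
[[502.569 239.046]
 [563.675 225.661]
 [550.712 163.541]
 [488.947 177.107]] [526.476 201.339] [62.554 63.458 63.237 63.419]
((526.6354370117188, 201.31246948242188), (63.45439910888672, 63.237308502197266), 77.61272430419922)
t 8.92 p [525.919 195.876  60.97 ] yaw -12.68 tilt [0.022 0.005] F [-0.498 -0.428 -0.218] M [-0.043  0.141  0.045] w 87.6 q [ 0.337  0.559  1.877 -0.004  0.683  0.561]
delta tool [ 0.01   5.452 -0.656]
turn 0.0002715561933419616
```

```bash
python3 -c "
from h import *
d=dict(np.load('/tmp/s8.npz'))
q=np.array([ray(d,300+x/3,100+y/3,0)[:2] for x,y in [(335,357),(382,320),(271,337)]]);print(q,(q[1]+q[2])/2)
" ; python3 v.py s9
```

```text
[[550.147 217.487]
 [484.87  230.918]
 [554.883 163.463]] [519.877 197.191]
t 8.97 p [526.013 195.73   61.196] yaw -12.70 tilt [0.023 0.005] F [0.016 0.144 0.065] M [-0.095  0.125 -0.001] w 87.9 q [ 0.337  0.558  1.877 -0.004  0.683  0.561]
```

View pics/s9z.png

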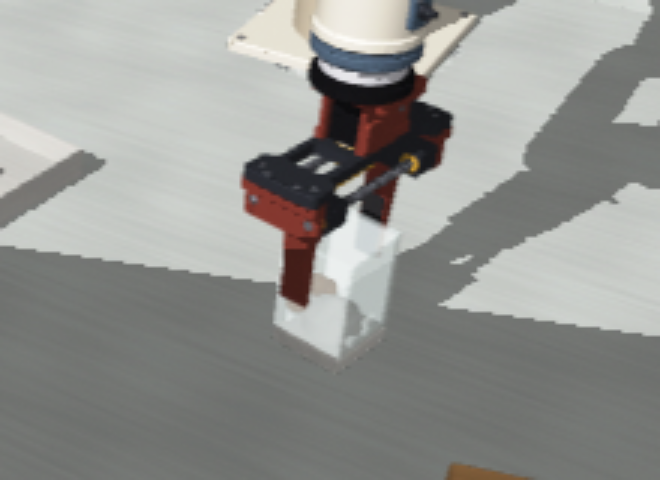

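```bash
python3 -c "
from h import *
d=dict(np.load('/tmp/s9.npz'))
for e,l in [([526.5,201.3],'a'),([526.5,195.5],'b')]:
  a=np.radians(77.3);ax=np.array([np.cos(a),np.sin(a)])*32;n=np.array([np.sin(a),-np.cos(a)])*32
  for z in (0,104):
    print(l,z,[((proj(d,[*(np.array(e)+s*ax+t*n),z])-[300,100])*3).round() for s,t in [(1,1),(1,-1),(-1,1),(-1,-1)]])
"
```

```text
a 0 [array([337., 371.]), array([384., 335.]), array([273., 334.]), array([320., 301.])]
a 104 [array([354., 264.]), array([403., 230.]), array([285., 229.]), array([335., 198.])]
b 0 [array([330., 368.]), array([377., 332.]), array([266., 332.]), array([314., 298.])]
b 104 [array([347., 262.]), array([396., 228.]), array([278., 227.]), array([328., 195.])]
```

The scene view agrees with (526.5, 201.3): its predicted corners match at (337,371) and (384,335). The shaker is upright. I'm shifting +5.5 along y and gripping it firmly.

Request:
{"api": "send_rows", "payload": {"rows": [[0, 2, 0, 0], [0, 2, -0.5, 0], [0, 1, 0, 0], [0, 0, 0, 0]]}}

```text
t: 9.3
ee_pos: [526.7, 200.7, 61.5]
orientation: [0.18, 1.542, -0.168]
ft_force: [0.4, -0.7, -0.0]
width: 88.0
```

Request:
{"api": "send_rows", "payload": {"rows": [[0, 0, 0, 0], [0, 0, 0, 0], [0, 0, 0, 0], [0, 0, 0, 0], [0, 0, 0, 0], [0, 0, 0, 0]], "fingers": 0}}

```text
t: 9.8
ee_pos: [526.9, 200.7, 61.9]
orientation: [0.18, 1.541, -0.168]
ft_force: [0.3, 0.3, -1.1]
width: 64.2
```

```bash
python3 -c "
from h import *
st([526.5,201.3,61],-12.5)"
```

```text
t 9.80 p [526.872 200.651  61.892] yaw -12.76 tilt [0.023 0.005] F [ 0.274  0.282 -1.123] M [0.057 0.132 0.019] w 64.2 q [ 0.344  0.56   1.872 -0.005  0.687  0.57 ]
delta tool [ 0.886  0.542 -0.525]
turn -0.00452233665700872
```

Request:
{"api": "send_rows", "payload": {"rows": [[-5, 0, 0, 0], [-10, 0, 0, 0], [-15, 0, 0, 0], [-15, 0, 0, 0], [-15, 0, 0, 0], [-15, 0, 0, 0], [-10, 0, 0, 0], [-5, 0, 0, 0], [0, 0, 0, 0]]}}

```text
t: 10.55
ee_pos: [521.9, 198.9, 157.7]
orientation: [0.178, 1.546, -0.17]
ft_force: [-0.3, 0.5, -2.3]
width: 64.1
```

```bash
python3 v.py s10; python3 -c "
from h import *
st([504.8,-217.1,150],-8.7)"
```

```text
t 10.60 p [521.735 198.873 157.262] yaw -12.76 tilt [0.017 0.003] F [ 0.384  0.233 -2.246] M [-0.052  0.073  0.013] w 64.2 q [ 0.345  0.406  1.839 -0.004  0.88   0.57 ]
t 10.60 p [521.735 198.873 157.262] yaw -12.76 tilt [0.017 0.003] F [ 0.384  0.233 -2.246] M [-0.052  0.073  0.013] w 64.2 q [ 0.345  0.406  1.839 -0.004  0.88   0.57 ]
delta tool [   5.759 -409.484   75.249]
turn -0.07090637524764554
```

View pics/s10z.png

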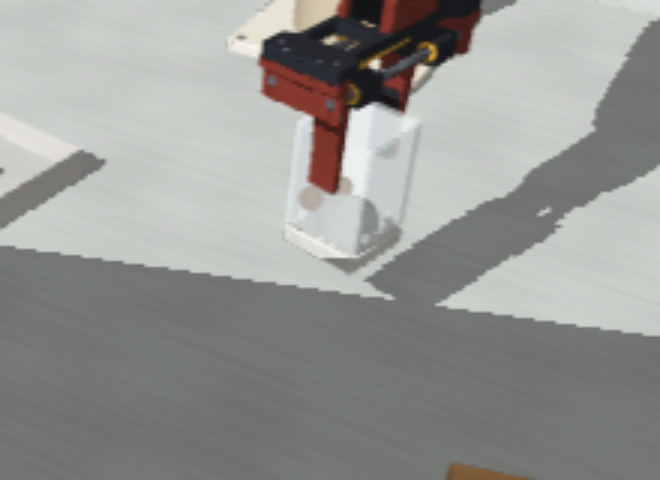

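Request:
{"api": "send_rows", "payload": {"rows": [[0, -10, 2, -0.03], [0, -20, 4, -0.03], [0, -33, 6, -0.01], [0, -35, 5, 0], [0, -35, 5, 0], [0, -35, 5, 0], [0, -35, 5, 0], [0, -35, 5, 0], [0, -35, 5, 0], [0, -35, 5, 0]]}}

```text
t: 11.43
ee_pos: [516.5, -118.6, 148.2]
orientation: [0.112, 1.562, -0.103]
ft_force: [0.8, 0.7, -2.6]
width: 64.1
```

```bash
python3 -c "
from h import *
st([504.8,-217.1,120],-8.7)"
```

```text
t 11.43 p [ 516.534 -118.638  148.222] yaw -7.86 tilt [0.006 0.005] F [ 0.827  0.713 -2.62 ] M [-0.082  0.008 -0.023] w 64.1 q [-0.252  0.387  1.898  0.009  0.852 -0.12 ]
delta tool [ 27.653 -99.305   1.683]
turn 0.014648656274423922
```

Request:
{"api": "send_rows", "payload": {"rows": [[0, -25, 0, 0.007], [0, -25, 0, 0.007], [0, -22, 0, 0], [0, -12, 1, 0], [0, -6, 1, 0], [0, 0, 0, 0]]}}

```text
t: 11.93
ee_pos: [501.3, -218.3, 142.5]
orientation: [0.131, 1.568, -0.12]
ft_force: [0.7, -0.8, -2.1]
width: 64.4
```

```bash
python3 -c "
from h import *
save('scene','s11');save('wrist','w11')
st([504.8,-217.1,64],-8.7)
d=save('top','t11')
a=cv2.imread('pics/s11.png')[60:220,180:400]
cv2.imwrite('pics/s11z.png',cv2.resize(a,None,fx=3.4,fy=3.4))"
```

```text
t 12.03 p [ 501.283 -216.881  142.576] yaw -9.08 tilt [-0.001  0.007] F [-0.021  0.507 -3.084] M [-0.072  0.047 -0.001] w 64.2 q [-0.434  0.42   1.86   0.008  0.866 -0.28 ]
delta tool [78.57  -0.213  3.648]
turn -0.006716520323228363
```

View pics/s11z.png

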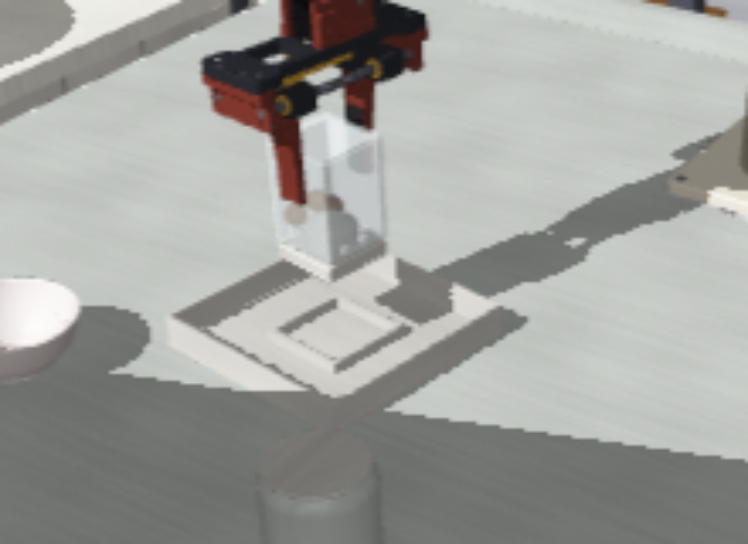

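View pics/w11.png

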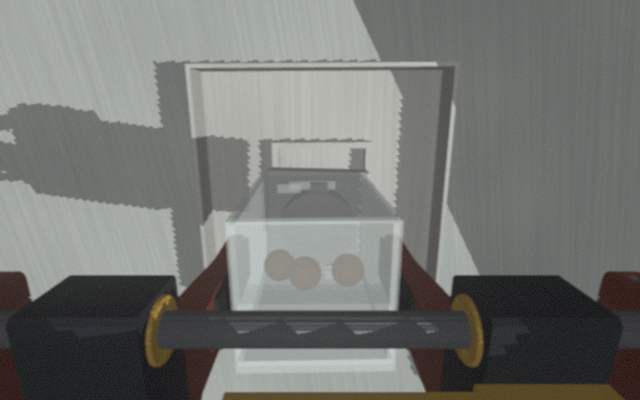

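Request:
{"api": "send_rows", "payload": {"rows": [[6, 0, 1, 0], [10, -1, 1, -0.003], [10, -1, 1, -0.003], [10, -1, 0, 0], [8, 0, 0, 0], [5, 0, 0, 0], [0, 0, 0, 0], [0, 0, 0, 0]]}}

```text
t: 12.75
ee_pos: [504.4, -214.8, 87.0]
orientation: [0.121, 1.571, -0.107]
ft_force: [0.7, -0.5, -2.3]
width: 64.0
```

```bash
cat > v2.py <<'E'
from h import *
import sys
f=sys.argv[1]
save('scene',f)
st([504.8,-217.1,64],-8.7)
a=cv2.imread('pics/%s.png'%f)[80:200,210:350]
cv2.imwrite('pics/%sz.png'%f,cv2.resize(a,None,fx=5,fy=5,interpolation=cv2.INTER_CUBIC))
E
python3 v2.py s12
```

```text
t 12.80 p [ 504.31  -214.841   87.103] yaw -8.30 tilt [-0.003  0.009] F [-0.269  0.156 -3.349] M [-0.096  0.083  0.018] w 64.0 q [-0.428  0.511  1.879  0.01   0.759 -0.291]
delta tool [23.08  -2.357  0.906]
turn 0.0069894984942413824
```

View pics/s12z.png

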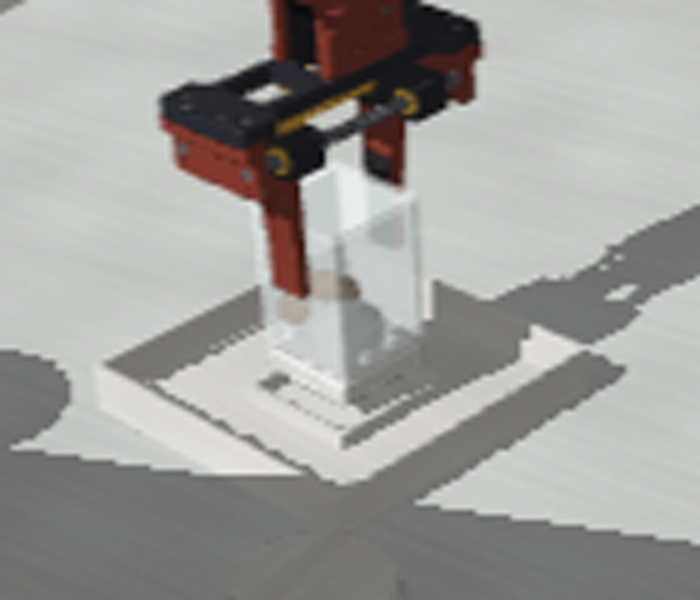

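```bash
python3 -c "
from h import *
d=dict(np.load('/tmp/s12.npz'))
def sq(c,h,ang,z):
  a=np.radians(ang);ax=np.array([np.cos(a),np.sin(a)])*h;n=np.array([np.sin(a),-np.cos(a)])*h
  return [tuple(((proj(d,[*(np.array(c)+s*ax+t*n),z])-[210,80])*5).round()) for s,t in [(1,1),(1,-1),(-1,1)]]
print('holder top',sq([504.8,-217.1],41,81.3,13)); print('holder base',sq([504.8,-217.1],41,81.3,3))
print('pan top',sq([504.8,-217.1],100,81.3,30))
print('cap',sq([503.5,-215],32,81.3,25)); print('foot',sq([504.8,-215],32,81.3,129))
print('tilted',)
"
```

```text
holder top [(np.float64(342.0), np.float64(428.0)), (np.float64(444.0), np.float64(370.0)), (np.float64(243.0), np.float64(376.0))]
holder base [(np.float64(343.0), np.float64(443.0)), (np.float64(444.0), np.float64(384.0)), (np.float64(245.0), np.float64(391.0))]
pan top [(np.float64(337.0), np.float64(487.0)), (np.float64(587.0), np.float64(339.0)), (np.float64(94.0), np.float64(356.0))]
cap [(np.float64(345.0), np.float64(397.0)), (np.float64(425.0), np.float64(353.0)), (np.float64(268.0), np.float64(358.0))]
foot [(np.float64(332.0), np.float64(232.0)), (np.float64(417.0), np.float64(191.0)), (np.float64(251.0), np.float64(196.0))]
tilted
```

Request:
{"api": "send_rows", "payload": {"rows": [[3, -1.5, 0.5, 0.003], [4, -1.5, 0.5, 0.004], [4, -0.5, 0, 0], [3, 0, 0, 0], [0, 0, 0, 0]]}}

```text
t: 13.22
ee_pos: [505.9, -219.6, 73.2]
orientation: [0.126, 1.568, -0.114]
ft_force: [-0.4, -0.3, -3.4]
width: 64.3
```

```bash
python3 -c "
from h import *
st([504.8,-217.1,64],-8.7)"
```

```text
t 13.22 p [ 505.894 -219.554   73.151] yaw -8.77 tilt [0.    0.007] F [-0.437 -0.265 -3.364] M [-0.053  0.072  0.041] w 64.3 q [-0.435  0.536  1.878  0.01   0.731 -0.289]
delta tool [ 9.169  2.192 -1.446]
turn -0.0013076909329909898
```

Request:
{"api": "send_rows", "payload": {"rows": [[2, 1, 0, 0], [3, 1, 0, 0], [2, 0, 0, 0], [0, 0, 0, 0]]}}

```text
t: 13.55
ee_pos: [506.5, -217.5, 65.7]
orientation: [0.126, 1.567, -0.115]
ft_force: [0.4, 0.3, -2.2]
width: 64.1
```

```bash
python3 v2.py s13
```

```text
t 13.60 p [ 506.479 -217.58    65.822] yaw -8.79 tilt [0.001 0.007] F [-1.026 -0.375 -2.532] M [-0.049  0.105 -0.008] w 64.5 q [-0.431  0.548  1.881  0.01   0.715 -0.286]
delta tool [ 1.824  0.205 -1.732]
turn -0.0015932920031550728
```

View pics/s13z.png

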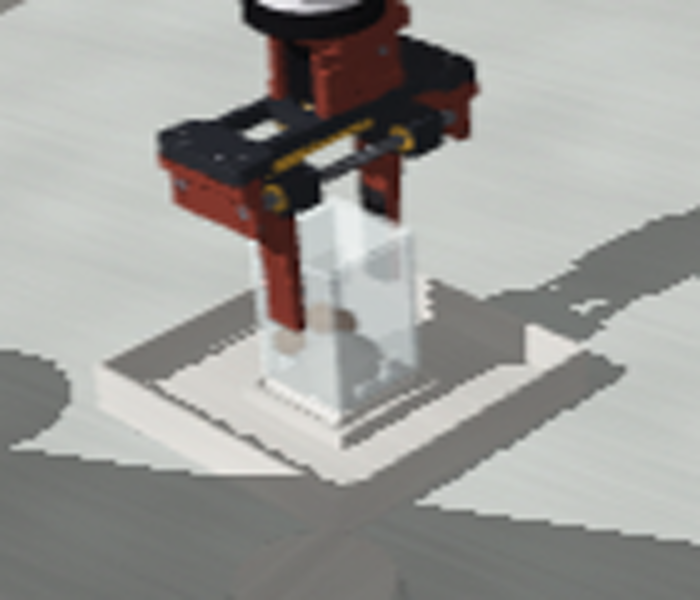

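The cap is inside the frame, with its near corner at about (340,425) in the crop. I'm lowering the last bit and letting go.

Request:
{"api": "send_rows", "payload": {"rows": [[2, 0, -0.5, 0], [1, 0, 0, 0], [0, 0, 0, 0]]}}

```text
t: 13.85
ee_pos: [505.9, -217.5, 64.6]
orientation: [0.125, 1.568, -0.114]
ft_force: [0.2, -0.1, -2.8]
width: 63.8
```

Request:
{"api": "send_rows", "payload": {"rows": [[0, 0, 0, 0], [0, 0, 0, 0], [0, 0, 0, 0]], "fingers": 0.74}}

```text
t: 14.1
ee_pos: [506.3, -217.7, 65.2]
orientation: [0.125, 1.566, -0.115]
ft_force: [-1.2, 0.6, 0.2]
width: 65.2
```

Request:
{"api": "send_rows", "payload": {"rows": [[0, 0, 0, 0], [0, 0, 0, 0], [0, 0, 0, 0], [0, 0, 0, 0]], "fingers": 1}}

```text
t: 14.43
ee_pos: [507.0, -217.9, 65.4]
orientation: [0.125, 1.565, -0.115]
ft_force: [0.7, -0.2, -0.6]
width: 86.5
```

```bash
python3 v2.py s14; python3 -c "
from h import *
save('wrist','w14')"
```

```text
t 14.48 p [ 507.042 -217.934   65.386] yaw -8.75 tilt [0.003 0.006] F [1.063 0.82  0.385] M [-0.042  0.139 -0.027] w 87.6 q [-0.431  0.549  1.881  0.01   0.711 -0.286]
delta tool [ 1.384  0.475 -2.346]
turn -0.0008701023971006023
```

View pics/s14z.png

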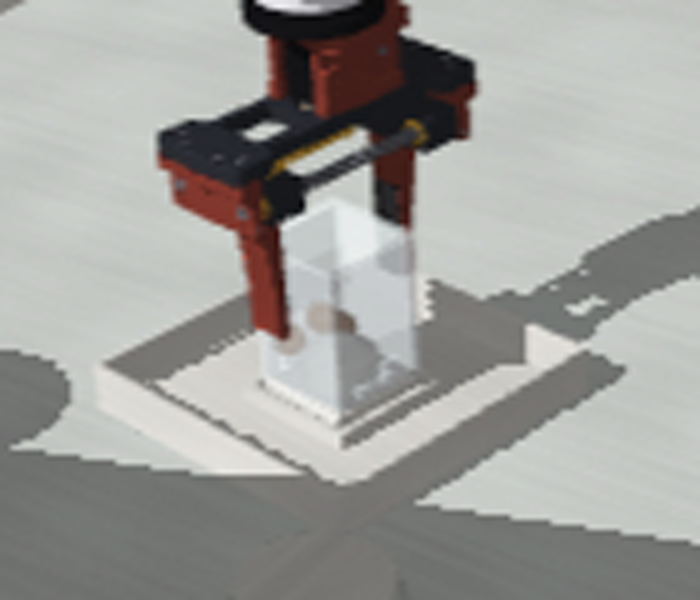

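View pics/w14.png

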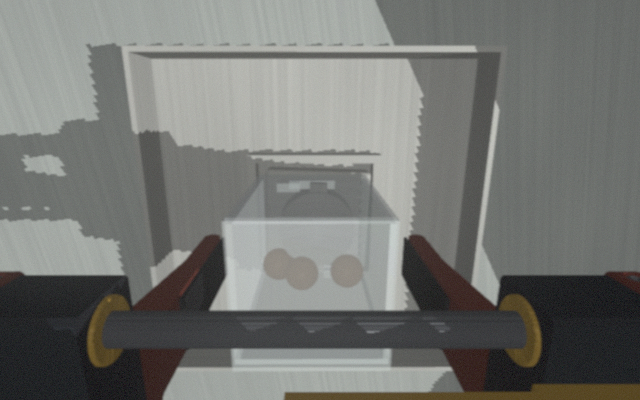

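```bash
python3 -c "
from h import *
d=dict(np.load('/tmp/w14.npz'))
q=np.array([ray(d,*p,107)[:2] for p in [(224,221),(399,220),(391,363),(233,366)]])
print(q.mean(0), np.linalg.norm(np.diff(q[[0,1,2,3,0]],axis=0),axis=1),cv2.minAreaRect(q.astype(np.float32)))
for p in [(310,235),(310,300),(250,240),(380,240)]: print(dep(d,*p))
st([*q.mean(0),60],-8.75)
"
```

```text
[ 505.687 -215.806] [62.462 60.182 63.403 61.164] ((505.5225830078125, -216.02919006347656), (61.15950012207031, 63.395606994628906), 81.55184936523438)
[ 508.852 -191.357  106.479]
[ 504.714 -217.698  105.945]
[ 487.007 -189.893  106.575]
[ 533.849 -197.499  105.668]
t 14.53 p [ 506.959 -217.903   65.399] yaw -8.75 tilt [0.003 0.006] F [0.501 0.36  0.543] M [-0.099  0.03  -0.005] w 87.7 q [-0.431  0.549  1.882  0.01   0.711 -0.286]
delta tool [ 5.407  1.845 -1.587]
turn 7.211037335613739e-05
```

Released and seated: the foot reads about 106.5 mm high against 107 expected. I'm going up clear of it, then taking it again from above.

Request:
{"api": "send_rows", "payload": {"rows": [[-8, 0, -0.5, 0], [-14, 0.5, -0.5, 0], [-14, 0.5, 0, 0], [-12, 0.5, 0, 0], [-4, 0, 0, 0], [0, 0, 0, 0]]}}

```text
t: 15.03
ee_pos: [505.5, -216.4, 120.9]
orientation: [0.125, 1.566, -0.115]
ft_force: [-0.0, -0.2, 0.2]
width: 88.3
```

```bash
python3 -c "
from h import *
d=save('wrist','w15')
st([505.6,-216.6,62],-8.75)"
```

```text
t 15.08 p [ 505.475 -216.365  120.546] yaw -8.75 tilt [0.002 0.007] F [0.247 0.331 0.858] M [-0.094  0.066 -0.011] w 88.0 q [-0.43   0.457  1.865  0.009  0.821 -0.283]
delta tool [58.544 -0.607  0.127]
turn -1.8377911916080257e-05
```

View pics/w15.png

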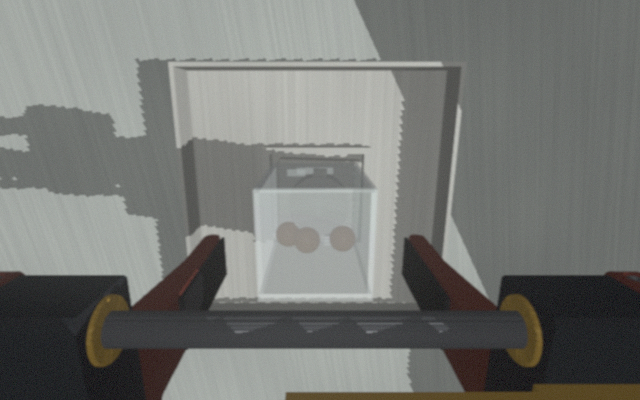

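Request:
{"api": "send_rows", "payload": {"rows": [[6, 0, 0, 0], [12, -0.5, 0, 0], [14, -0.5, 0, 0], [12, 0, 0, 0], [6, 0, 0, 0], [3, 0, 0, 0], [0, 0, 0, 0], [0, 0, 0, 0]]}}

```text
t: 15.75
ee_pos: [502.0, -215.7, 57.5]
orientation: [0.127, 1.574, -0.113]
ft_force: [0.2, -0.5, -0.7]
width: 88.2
```

```bash
python3 -c "
from h import *
st([505.6,-216.6,62],-8.75)"
```

```text
t 15.75 p [ 501.994 -215.696   57.458] yaw -8.75 tilt [-0.006  0.01 ] F [ 0.16  -0.532 -0.706] M [-0.128  0.091  0.067] w 88.2 q [-0.431  0.56   1.889  0.01   0.702 -0.286]
delta tool [-4.571 -0.304  3.669]
turn -3.6342860395952786e-05
```

Request:
{"api": "send_rows", "payload": {"rows": [[-2, 0, 2, 0], [-1, 0, 1.5, 0], [0, 0, 0, 0]]}}

```text
t: 16.0
ee_pos: [506.1, -216.5, 61.1]
orientation: [0.127, 1.573, -0.113]
ft_force: [-0.3, -0.9, 0.1]
width: 87.8
```

Request:
{"api": "send_rows", "payload": {"rows": [[0, 0, 0, 0], [0, 0, 0, 0], [0, 0, 0, 0], [0, 0, 0, 0], [0, 0, 0, 0], [0, 0, 0, 0]], "fingers": 0}}

```text
t: 16.5
ee_pos: [507.2, -216.9, 62.9]
orientation: [0.126, 1.57, -0.114]
ft_force: [0.7, -0.6, -1.1]
width: 63.9
```

```bash
python3 -c "
from h import *
st([505.6,-216.6,62],-8.75)"
```

```text
t 16.50 p [ 507.197 -216.91    62.908] yaw -8.74 tilt [-0.002  0.008] F [ 0.655 -0.639 -1.087] M [-0.12  -0.081 -0.043] w 63.9 q [-0.429  0.554  1.879  0.01   0.714 -0.284]
delta tool [ 0.914  0.056 -1.623]
turn 9.083348424389835e-05
```

Request:
{"api": "send_rows", "payload": {"rows": [[0, 0, 0, -0.06], [0, 0, 0, -0.1], [0, 0, 0, -0.1], [0, 0, 0, -0.1], [0, 0, 0, 0]]}}

```text
t: 16.92
ee_pos: [507.0, -217.5, 62.8]
orientation: [-0.169, 1.565, 0.181]
ft_force: [0.4, 0.6, -0.2]
width: 64.2
```

```bash
python3 -c "
from h import *
st([506.5,-216.6,62],-8.75)"
```

```text
t 16.92 p [ 507.024 -217.471   62.834] yaw 12.78 tilt [-0.002  0.007] F [ 0.429  0.569 -0.157] M [ 0.021 -0.027 -0.009] w 64.2 q [-0.43   0.554  1.879  0.009  0.713 -0.66 ]
delta tool [ 0.842  0.959 -0.318]
turn 0.37583207795319257
```

Request:
{"api": "send_rows", "payload": {"rows": [[0, 0, 0, -0.1], [0, 0, 0, -0.12], [0, 0, 0, -0.12], [0, 0, 0, -0.12], [0, 0, 0, -0.12], [0, 0, 0, -0.12], [0, 0, 0, 0]]}}

```text
t: 17.5
ee_pos: [504.5, -223.0, 63.7]
orientation: [-0.717, 1.451, 0.723]
ft_force: [-0.9, 4.2, 1.4]
width: 66.7
```

```bash
python3 -c "
from h import *
st([506.5,-216.6,62],80)"; python3 v2.py s16
```

```text
t 17.50 p [ 504.523 -223.019   63.663] yaw 52.85 tilt [-0.004  0.003] F [-0.881  4.221  1.376] M [ 0.743  0.115 -0.488] w 66.7 q [-0.438  0.553  1.879  0.001  0.715 -1.361]
delta tool [1.672 2.293 6.311]
turn -0.47390073484809
t 17.55 p [ 504.302 -222.781   63.687] yaw 52.58 tilt [-0.005  0.003] F [-0.184 -0.375  0.909] M [-0.268 -0.04  -0.614] w 66.6 q [-0.438  0.553  1.879  0.001  0.715 -1.356]
delta tool [-0.299  3.058  4.815]
turn 1.0695949930678386
```

View pics/s16z.png

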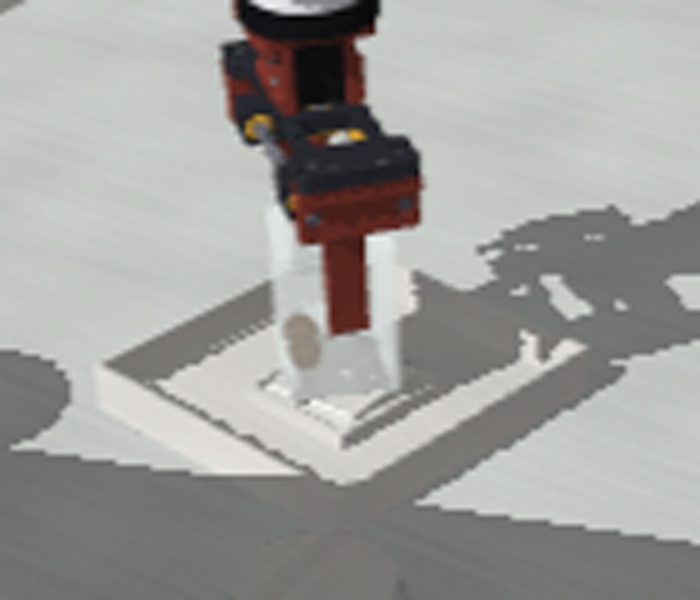

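```bash
python3 -c "
from h import *
d=save('wrist','w16')"
```

```text
(no output)
```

View pics/w16.png

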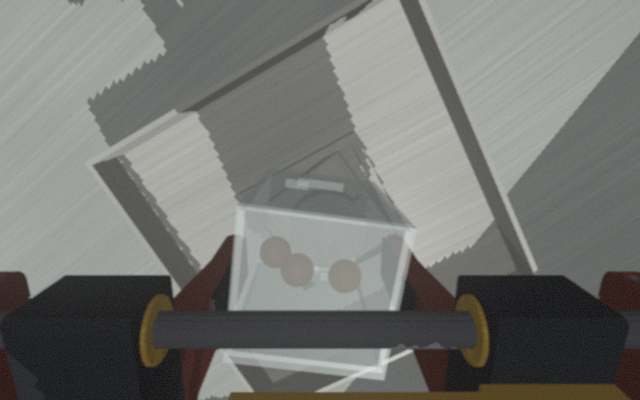

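The jar slipped about 8° in the pads and the TCP drifted 5 mm to the side. I'll let go, re-centre on the jar and regrip.

Request:
{"api": "send_rows", "payload": {"rows": [[0, 0, 0, 0], [0, 0, 0, 0], [0, 0, 0, 0], [0, 0, 0, 0]], "fingers": 1}}

```text
t: 17.93
ee_pos: [503.6, -222.0, 63.6]
orientation: [-0.708, 1.456, 0.716]
ft_force: [-0.5, 0.5, 0.4]
width: 86.8
```

```bash
python3 -c "
from h import *
d=save('wrist','w17')
st()"
```

```text
t 17.98 p [ 503.624 -221.94    63.577] yaw 52.24 tilt [-0.007  0.003] F [-0.623  0.951  0.027] M [-0.02   0.01  -0.038] w 87.7 q [-0.436  0.553  1.88  -0.001  0.716 -1.348]
```

View pics/w17.png

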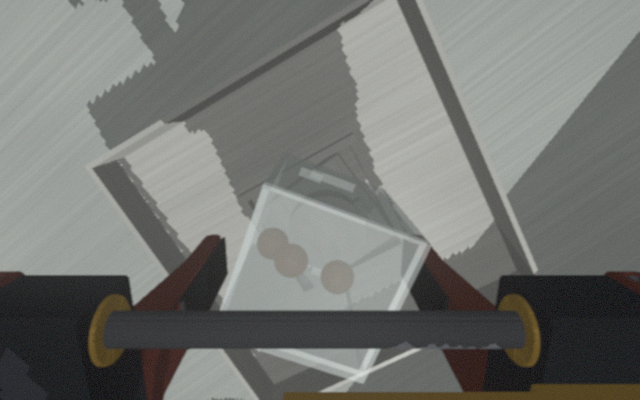

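```bash
python3 -c "
from h import *
d=dict(np.load('/tmp/w17.npz'))
q=np.array([ray(d,*p,107)[:2] for p in [(266,184),(428,242),(362,382)]])
print(q,(q[0]+q[2])/2)
e=q[1]-q[0];print('far edge ang',np.degrees(np.arctan2(e[1],e[0])),np.linalg.norm(e));e=q[2]-q[1];print(np.degrees(np.arctan2(e[1],e[0])),np.linalg.norm(e))
c=(q[0]+q[2])/2
st([*c,63],32)
"; python3 v2.py s17
```

```text
[[ 456.749 -206.578]
 [ 508.489 -174.355]
 [ 542.739 -228.071]] [ 499.744 -217.325]
far edge ang 31.91481213211821 60.95367972145583
-57.47803737651927 63.706701583097555
t 17.98 p [ 503.624 -221.94    63.577] yaw 52.24 tilt [-0.007  0.003] F [-0.623  0.951  0.027] M [-0.02   0.01  -0.038] w 87.7 q [-0.436  0.553  1.88  -0.001  0.716 -1.348]
delta tool [0.614 5.89  1.274]
turn 0.3532650980345356
t 18.03 p [ 503.689 -221.997   63.602] yaw 52.25 tilt [-0.006  0.003] F [-0.462 -0.433 -0.112] M [-0.02  -0.008  0.048] w 88.1 q [-0.437  0.553  1.88  -0.001  0.716 -1.348]
delta tool [-0.393  2.122  4.551]
turn 1.0638388512546781
```

View pics/s17z.png

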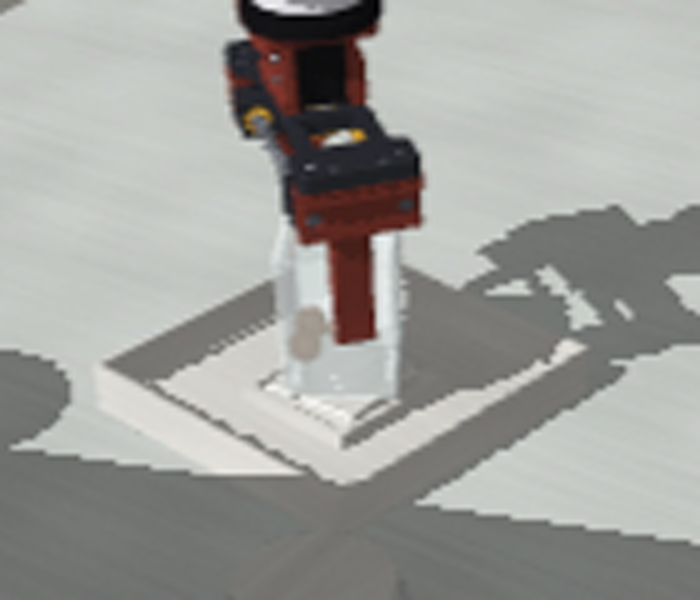

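Request:
{"api": "send_rows", "payload": {"rows": [[0, 0, 0, 0.1], [0, 1, 0, 0.1], [0, 2, 0, 0.1], [0, 1, 0, 0.05], [0, 0, 0, 0]]}}

```text
t: 18.45
ee_pos: [501.0, -218.4, 63.6]
orientation: [-0.424, 1.534, 0.431]
ft_force: [-0.6, -0.2, -0.1]
width: 87.9
```

```bash
python3 -c "
from h import *
d=save('wrist','w18')
st([502,-217,63],32)"
```

```text
t 18.50 p [ 501.078 -218.419   63.558] yaw 31.40 tilt [-0.007  0.002] F [-0.475  0.322  0.364] M [-0.034  0.066  0.022] w 87.9 q [-0.432  0.549  1.888 -0.001  0.712 -0.98 ]
delta tool [0.555 0.728 1.529]
turn -0.010385951316560069
```

View pics/w18.png

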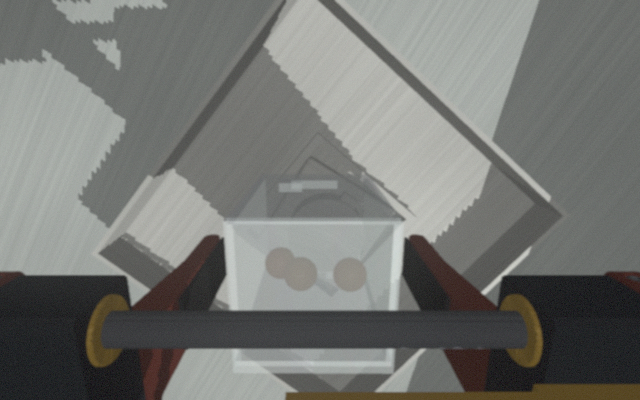

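```bash
python3 -c "
from h import *
d=dict(np.load('/tmp/w18.npz'))
q=np.array([ray(d,*p,107)[:2] for p in [(225,221),(403,220),(394,372),(235,373)]])
print(q.mean(0), np.linalg.norm(np.diff(q[[0,1,2,3,0]],axis=0),axis=1))
st([*q.mean(0),63],32)
m=q[[0,1]].mean(0)
for p in [(310,240),(250,240),(380,240),(310,360)]: print(dep(d,*p))
"
```

```text
[ 500.044 -217.136] [62.552 63.404 63.266 63.65 ]
t 18.50 p [ 501.078 -218.419   63.558] yaw 31.40 tilt [-0.007  0.002] F [-0.475  0.322  0.364] M [-0.034  0.066  0.022] w 87.9 q [-0.432  0.549  1.888 -0.001  0.712 -0.98 ]
delta tool [ 0.568  1.631 -0.211]
turn -0.010385951316560069
[ 486.18  -197.154  106.539]
[ 467.81  -208.321  106.584]
[ 507.468 -184.058  106.833]
[ 512.601 -241.004  105.768]
```

Request:
{"api": "send_rows", "payload": {"rows": [[0, 1, 0, 0], [0, 0.6, 0, 0]]}}

```text
t: 18.67
ee_pos: [500.4, -217.0, 63.6]
orientation: [-0.429, 1.533, 0.436]
ft_force: [0.9, 0.2, 0.2]
width: 88.1
```

Request:
{"api": "send_rows", "payload": {"rows": [[0, 0, 0, 0], [0, 0, 0, 0], [0, 0, 0, 0], [0, 0, 0, 0], [0, 0, 0, 0], [0, 0, 0, 0]], "fingers": 0}}

```text
t: 19.17
ee_pos: [500.3, -217.0, 63.6]
orientation: [-0.431, 1.533, 0.438]
ft_force: [-0.3, 0.8, -0.0]
width: 63.9
```

```bash
python3 -c "
from h import *
st([504,-217,63],32)"
```

```text
t 19.17 p [ 500.28  -216.986   63.597] yaw 31.76 tilt [-0.007  0.002] F [-0.317  0.814 -0.045] M [ 0.02  -0.082 -0.068] w 63.9 q [-0.431  0.547  1.891 -0.001  0.71  -0.984]
delta tool [ 0.571 -1.974  3.158]
turn -0.004123027635680728
```

Recentring it in the holder by about +3.7 in world x, then turning on in small steps.

Request:
{"api": "send_rows", "payload": {"rows": [[0, -1, 1.5, 0], [0, -1, 1.5, 0], [0, 0, 0, -0.04], [0, 0, 0, -0.06], [0, 0, 0, 0]]}}

```text
t: 19.58
ee_pos: [501.6, -219.0, 64.0]
orientation: [-0.512, 1.519, 0.519]
ft_force: [-0.3, 0.9, -2.9]
width: 64.2
```

```bash
python3 -c "
from h import *
st([504,-217,63],80)"
```

```text
t 19.58 p [ 501.597 -218.975   63.998] yaw 37.68 tilt [-0.011  0.001] F [-0.267  0.902 -2.872] M [ 0.169 -0.017 -0.178] w 64.2 q [-0.431  0.55   1.884 -0.006  0.718 -1.084]
delta tool [0.972 0.087 3.117]
turn -0.7386364315176154
```

Request:
{"api": "send_rows", "payload": {"rows": [[0.5, 0, 1.5, -0.06], [0, 0, 1, -0.06], [0, 0, 0.5, -0.06], [0, 0, 0, 0]]}}

```text
t: 19.92
ee_pos: [504.3, -222.2, 64.1]
orientation: [-0.653, 1.481, 0.652]
ft_force: [1.0, 1.7, -0.7]
width: 64.8
```

```bash
python3 -c "
from h import *
st([504,-217,63],80)"
```

```text
t 19.92 p [ 504.254 -222.19    64.086] yaw 47.77 tilt [-0.009 -0.005] F [ 1.021  1.668 -0.725] M [ 0.41  -0.095 -0.874] w 64.8 q [-0.432  0.552  1.879 -0.012  0.717 -1.257]
delta tool [1.065 3.672 3.683]
turn -0.562455375172737
```

```bash
python3 -c "
from h import *
d=save('wrist','w20')"
```

```text
(no output)
```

View pics/w20.png

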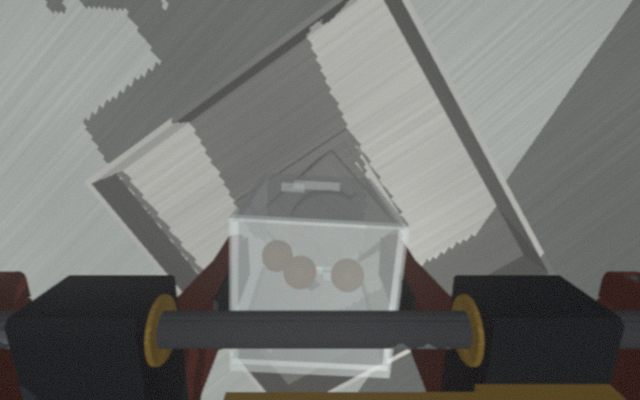

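```bash
python3 -c "
from h import *
for f in ['w18','w20']:
  a=cv2.imread('pics/%s.png'%f)[125:300,210:430]
  a=cv2.createCLAHE(3,(4,4)).apply(cv2.cvtColor(a,cv2.COLOR_BGR2GRAY))
  cv2.imwrite('pics/%sz.png'%f,cv2.resize(a,None,fx=3.4,fy=3.4,interpolation=cv2.INTER_CUBIC))"
```

```text
(no output)
```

View pics/w18z.png

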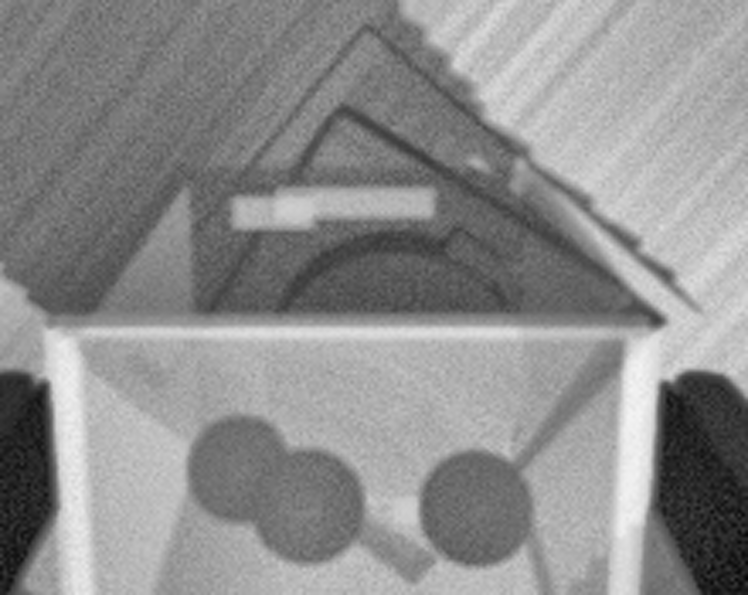

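View pics/w20z.png

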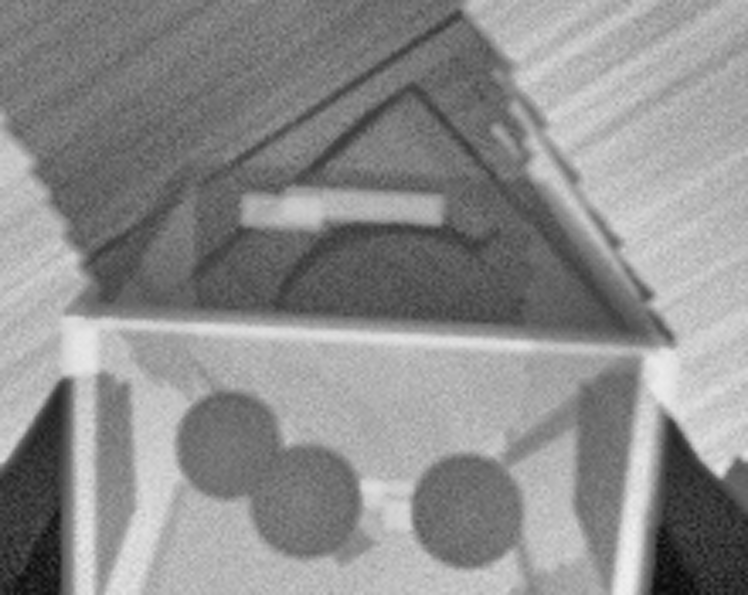

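```bash
python3 v2.py s20; python3 -c "
from h import *
d=dict(np.load('/tmp/w18.npz'));s=dict(np.load('/tmp/s17.npz'))
for p in [(279,262),(301,273),(349,273)]:
  for z in (26.5,35,45,55): 
    w=ray(d,*p,z); print(p,z,w,((proj(s,w)-[210,80])*5).round())
"
```

```text
t 20.02 p [ 504.156 -222.014   64.093] yaw 47.68 tilt [-0.009 -0.005] F [ 0.562 -2.573 -3.153] M [-0.588 -0.047 -0.966] w 64.3 q [-0.432  0.552  1.879 -0.013  0.717 -1.254]
delta tool [0.064 2.832 4.067]
turn 0.9839424029339313
(279, 262) 26.5 [ 492.442 -246.466   26.5  ] [315. 330.]
(279, 262) 35 [ 491.22  -242.631   35.   ] [321. 318.]
(279, 262) 45 [ 489.784 -238.12    45.   ] [327. 304.]
(279, 262) 55 [ 488.347 -233.608   55.   ] [334. 290.]
(301, 273) 26.5 [ 507.653 -245.794   26.5  ] [300. 341.]
(301, 273) 35 [ 505.782 -241.988   35.   ] [306. 329.]
(301, 273) 45 [ 503.58  -237.511   45.   ] [313. 314.]
(301, 273) 55 [ 501.379 -233.033   55.   ] [321. 300.]
(349, 273) 26.5 [ 532.855 -230.431   26.5  ] [294. 368.]
(349, 273) 35 [ 529.907 -227.282   35.   ] [300. 354.]
(349, 273) 45 [ 526.439 -223.576   45.   ] [308. 338.]
(349, 273) 55 [ 522.971 -219.871   55.   ] [316. 322.]
```

View pics/s20z.png

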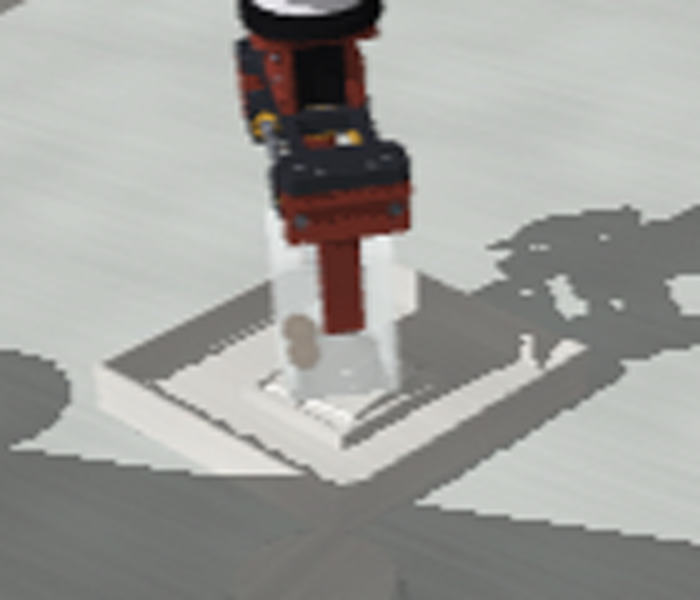

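Enlarging w20 shows the cap at its 8° stop and one tip of the cap's bar pushing the near-left nutmeg into the row beside it. That looks like the jam. I'll back off and wiggle to let the nutmegs roll.

Request:
{"api": "send_rows", "payload": {"rows": [[0.5, 1, 1, 0.1], [0, 1, 1, 0.12], [0, 1, 1, 0.12], [0, 0, 0, 0.08], [0, 4, 0, 0], [0, -4, 0, 0], [0, 4, 0, 0], [0, -4, 0, 0], [0, 0, 0, 0]]}}

```text
t: 20.77
ee_pos: [501.7, -215.6, 64.2]
orientation: [-0.316, 1.565, 0.314]
ft_force: [0.8, -0.7, -1.4]
width: 64.6
```

```bash
python3 -c "
from h import *
d=save('wrist','w21')
a=cv2.imread('pics/w21.png')[125:400,200:440]
a=cv2.createCLAHE(3,(4,4)).apply(cv2.cvtColor(a,cv2.COLOR_BGR2GRAY))
cv2.imwrite('pics/w21z.png',cv2.resize(a,None,fx=2.2,fy=2.2,interpolation=cv2.INTER_CUBIC))
st([504.5,-217,63],80)"
```

```text
t 20.82 p [ 501.43  -215.395   64.115] yaw 22.93 tilt [-0.017 -0.004] F [ 0.689  0.043 -0.406] M [-0.126 -0.166 -0.013] w 64.7 q [-0.421  0.549  1.886 -0.016  0.721 -0.809]
delta tool [ 1.071 -2.677  2.221]
turn -0.9960508059710111
```

View pics/w21z.png

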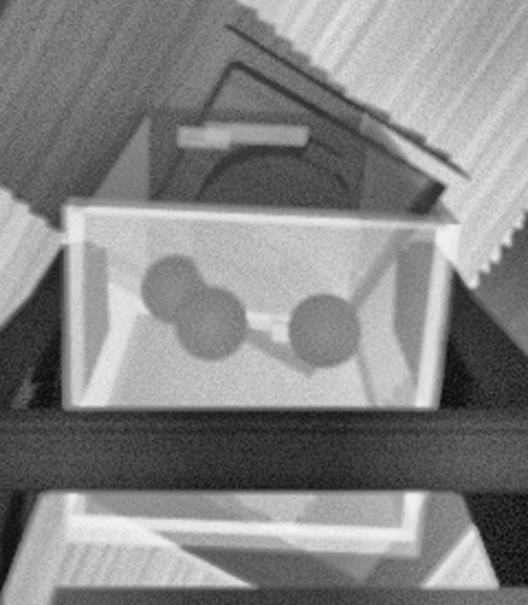

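Request:
{"api": "send_rows", "payload": {"rows": [[0.5, -1, 1, -0.12], [0, -1, 1, -0.12], [0, 0, 1, -0.12], [0, 0, 1, -0.06], [0, 5, 0, -0.03], [0, -5, 0, -0.03], [0, 5, 0, -0.05], [0, -4, 0, -0.05], [0, 3, 0, -0.05], [0, 0, 0, 0]]}}

```text
t: 21.65
ee_pos: [502.2, -219.8, 64.8]
orientation: [-0.807, 1.432, 0.809]
ft_force: [-0.5, 2.9, 1.8]
width: 68.3
```

```bash
cat > v3.py <<'E'
from h import *
import sys
f=sys.argv[1]
d=save('wrist',f)
a=cv2.imread('pics/%s.png'%f)[125:400,200:440]
a=cv2.createCLAHE(3,(4,4)).apply(cv2.cvtColor(a,cv2.COLOR_BGR2GRAY))
cv2.imwrite('pics/%sz.png'%f,cv2.resize(a,None,fx=2.2,fy=2.2,interpolation=cv2.INTER_CUBIC))
st([504.5,-217,63],80)
E
python3 v3.py w22
```

```text
t 21.70 p [ 502.086 -219.805   64.788] yaw 59.21 tilt [-0.015 -0.007] F [-0.093  2.047  1.139] M [ 0.385  0.127 -1.018] w 68.6 q [-0.428  0.549  1.882 -0.018  0.721 -1.447]
delta tool [ 1.734 -0.654  3.669]
turn -0.3627917397627727
```

View pics/w22z.png

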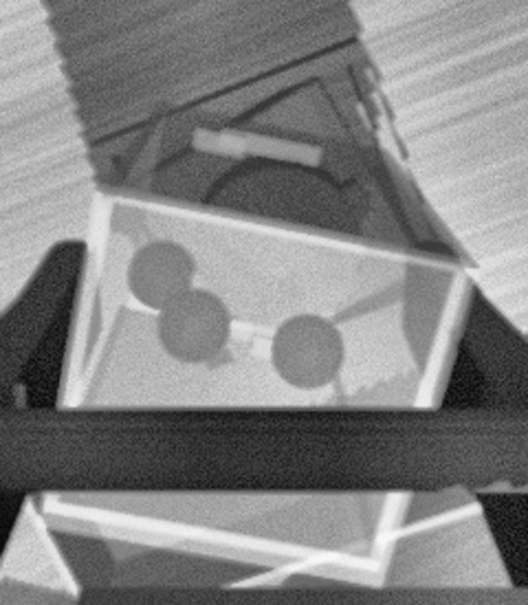

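The nutmegs still bind: the bar is pushing two of them into the near-left corner. I'll turn back to locked, lift the shaker clear and jerk it sideways so they move out of the bar's path.

Request:
{"api": "send_rows", "payload": {"rows": [[1, 0, 1, 0.1], [0, 0, 1, 0.12], [0, 0, 1, 0.12], [0, 0, 0, 0.12], [0, 0, 0, 0.12], [0, 0, 0, 0.12], [0, 0, 0, 0.12], [0, 0, 0, 0.12], [0, 0, 0, 0.1], [0, 0, 0, 0]]}}

```text
t: 22.53
ee_pos: [501.5, -214.5, 64.4]
orientation: [0.036, 1.594, -0.045]
ft_force: [0.1, -0.4, -0.3]
width: 64.3
```

```bash
python3 -c "
from h import *
st([504.5,-217,63],-8.75)"; python3 v3.py w23
```

```text
t 22.53 p [ 501.481 -214.487   64.386] yaw -2.96 tilt [-0.024 -0.005] F [ 0.135 -0.398 -0.261] M [-0.19   0.13   0.013] w 64.3 q [-0.418  0.55   1.882 -0.022  0.729 -0.35 ]
delta tool [ 1.328 -2.345  3.176]
turn 0.10110883600623154
t 22.58 p [ 501.547 -214.696   64.385] yaw -2.66 tilt [-0.023 -0.006] F [ 0.745  1.105 -1.086] M [ 0.013 -0.071  0.014] w 64.1 q [-0.418  0.55   1.882 -0.022  0.728 -0.355]
delta tool [ 1.329 -2.156  3.088]
turn -1.4427516668352807
```

View pics/w23z.png

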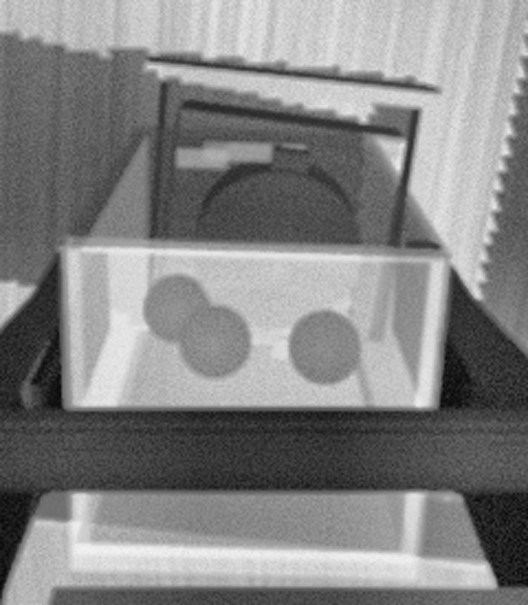

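Request:
{"api": "send_rows", "payload": {"rows": [[0, -1, 1, 0.05], [0, -1, 1, 0.04], [-10, 0, 0, 0], [-15, 0, 0, 0], [-15, 0, 0, 0], [-10, 0, 0, 0], [0, 0, 0, 0]]}}

```text
t: 23.17
ee_pos: [503.1, -214.4, 115.5]
orientation: [0.089, 1.598, -0.097]
ft_force: [0.8, 0.0, -2.7]
width: 63.9
```

```bash
python3 v3.py w24
```

```text
t 23.22 p [ 502.776 -214.228  114.718] yaw -6.77 tilt [-0.03  -0.003] F [ 0.25   0.605 -3.303] M [-0.052  0.056  0.009] w 63.7 q [-0.416  0.472  1.858 -0.021  0.839 -0.284]
delta tool [51.652 -2.189  3.566]
turn -1.5144162040500084
```

View pics/w24z.png

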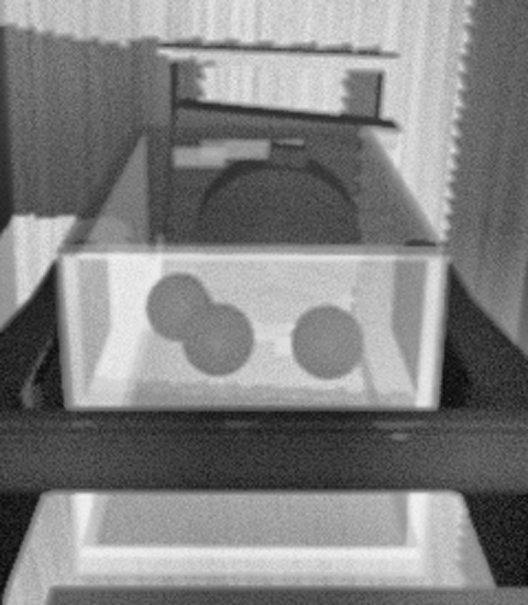

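Request:
{"api": "send_rows", "payload": {"rows": [[0, 0, -40, 0], [0, 0, -28, 0], [0, 0, -14, 0], [0, 0, 8, 0], [0, 0, 20, 0], [0, 0, 35, 0], [0, 0, -10, 0], [0, 0, -10, 0], [0, 0, 0, 0], [0, 0, 0, 0]]}}

```text
t: 24.05
ee_pos: [461.1, -209.2, 109.9]
orientation: [0.083, 1.604, -0.09]
ft_force: [-0.2, 0.3, -3.4]
width: 63.8
```

```bash
python3 v3.py w25
```

```text
t 24.10 p [ 460.916 -209.098  109.96 ] yaw -6.27 tilt [-0.035 -0.003] F [-0.43   0.211 -2.842] M [-0.047  0.025  0.034] w 63.7 q [-0.439  0.433  1.945 -0.024  0.794 -0.312]
delta tool [45.413 -2.806 45.793]
turn -1.5056505337081234
```

View pics/w25z.png

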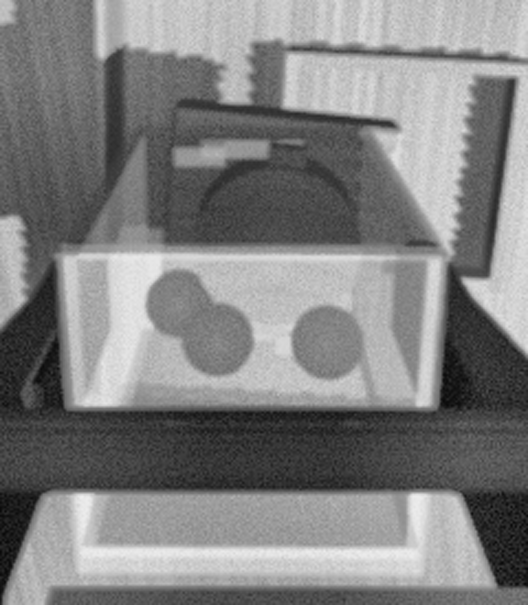

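A plain sideways jerk didn't move the nutmegs. I'll try a toss: up fast, then down and to the left, so the nutmegs come down on the side the bar doesn't sweep.

Request:
{"api": "send_rows", "payload": {"rows": [[0, 0, 10, 0], [0, 0, 20, 0], [0, 0, 20, 0], [-15, 0, 6, 0], [-41, 0, 0, 0], [-41, 0, 0, 0], [25, 18, -26, 0], [25, 18, -26, 0], [10, 10, -14, 0], [0, 5, -7, 0]]}}

```text
t: 24.93
ee_pos: [462.5, -158.5, 152.4]
orientation: [0.082, 1.592, -0.094]
ft_force: [-0.6, 0.1, -3.2]
width: 63.8
```

Request:
{"api": "send_rows", "payload": {"rows": [[0, 2, -3, 0], [0, 0, 0, 0]]}}

```text
t: 25.1
ee_pos: [459.4, -155.2, 152.9]
orientation: [0.081, 1.593, -0.093]
ft_force: [-0.3, -0.8, -3.0]
width: 64.0
```

```bash
python3 v3.py w26
```

```text
t 25.15 p [ 460.151 -155.689  153.19 ] yaw -6.36 tilt [-0.023 -0.007] F [-0.089 -0.143 -2.263] M [ 0.047  0.062 -0.022] w 64.2 q [-0.342  0.331  1.973 -0.018  0.857 -0.219]
delta tool [ 89.564 -55.207  52.825]
turn -1.507210411458178
```

View pics/w26z.png

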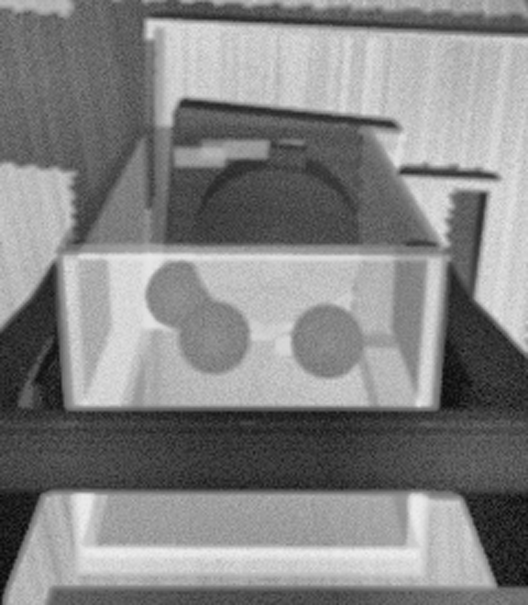

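The nutmegs barely moved. The bar tip already looked past the ledge end at about 35°, so lifting lightly while twisting should take the cone out of the wedge. I'm going back to the holder, aiming at yaw -1 because the cap lags the jar by about 7°.

```bash
python3 -c "
from h import *
st([505.5,-217,110],-1)"
```

```text
t 25.15 p [ 460.151 -155.689  153.19 ] yaw -6.36 tilt [-0.023 -0.007] F [-0.089 -0.143 -2.263] M [ 0.047  0.062 -0.022] w 64.2 q [-0.342  0.331  1.973 -0.018  0.857 -0.219]
delta tool [ 42.554 -55.526  52.791]
turn -0.09349371734277095
```

Request:
{"api": "send_rows", "payload": {"rows": [[8, -10, 10, -0.04], [12, -15, 14, -0.04], [10, -15, 12, 0], [8, -8, 7, 0], [2, -4, 3, 0], [0, 0, 0, 0]]}}

```text
t: 25.65
ee_pos: [513.5, -218.4, 115.8]
orientation: [0.012, 1.58, -0.031]
ft_force: [0.5, -0.4, -2.6]
width: 63.6
```

```bash
python3 -c "
from h import *
st([505.5,-217,85],-1)
save('wrist','w27')"
```

```text
t 25.65 p [ 513.515 -218.386  115.771] yaw -1.57 tilt [-0.01  -0.012] F [ 0.52  -0.438 -2.589] M [-0.032  0.078 -0.027] w 63.6 q [-0.415  0.476  1.847 -0.021  0.824 -0.374]
delta tool [30.83   1.553 -7.754]
turn -0.0098953059469134
```

View pics/w27.png

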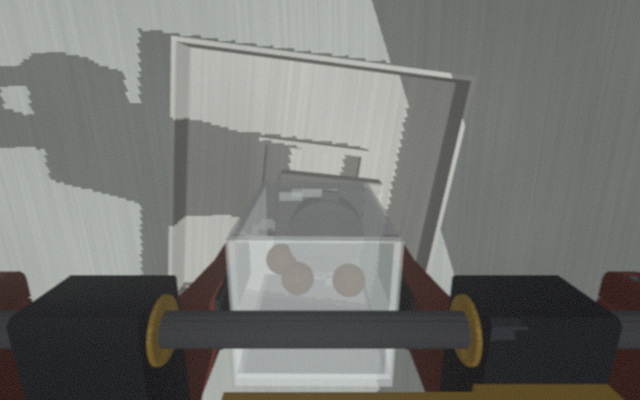

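Request:
{"api": "send_rows", "payload": {"rows": [[6, 0.5, -3, 0], [10, 0.5, -3, 0], [10, 0, -1, 0], [6, 0, 0, 0], [4, 0, 0, 0], [0, 0, 0, 0]]}}

```text
t: 26.2
ee_pos: [503.9, -215.5, 77.9]
orientation: [0.011, 1.581, -0.03]
ft_force: [-0.4, 0.0, -2.0]
width: 64.1
```

```bash
python3 -c "
from h import *
st([505,-217,64],-1)"; python3 v2.py s28
```

```text
t 26.20 p [ 503.892 -215.504   77.866] yaw -1.52 tilt [-0.01  -0.012] F [-0.43   0.019 -2.021] M [ 0.014  0.055 -0.015] w 64.1 q [-0.417  0.525  1.883 -0.022  0.738 -0.374]
delta tool [13.871 -1.297  1.283]
turn -0.00913803503201141
t 26.25 p [ 504.015 -215.538   78.177] yaw -1.52 tilt [-0.01  -0.012] F [-0.215  0.113 -2.587] M [-0.031  0.138 -0.027] w 64.2 q [-0.417  0.525  1.883 -0.022  0.738 -0.374]
delta tool [14.186 -1.367  0.963]
turn 0.12531682257245677
```

View pics/s28z.png

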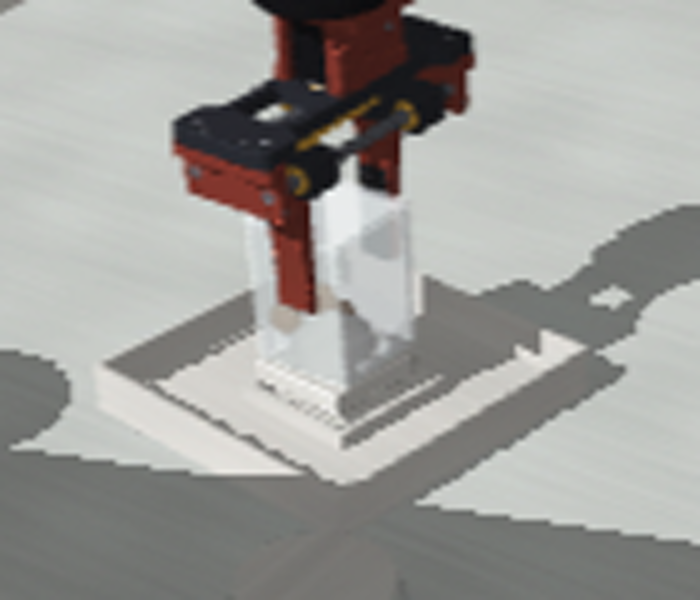

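Request:
{"api": "send_rows", "payload": {"rows": [[4, -0.6, 0.5, 0], [5, -0.6, 0.5, 0], [4, 0, 0, 0], [2, 0, 0, 0], [0, 0, 0, 0]]}}

```text
t: 26.67
ee_pos: [505.2, -216.9, 70.7]
orientation: [0.011, 1.58, -0.031]
ft_force: [-0.1, -0.0, -2.7]
width: 64.0
```

```bash
python3 -c "
from h import *
st([505,-217,63],-1)"
```

```text
t 26.67 p [ 505.198 -216.879   70.717] yaw -1.53 tilt [-0.009 -0.012] F [-0.135 -0.036 -2.683] M [ 0.003  0.004 -0.037] w 64.0 q [-0.419  0.539  1.882 -0.023  0.725 -0.375]
delta tool [ 7.72  -0.029 -0.124]
turn -0.00930680924529555
```

Request:
{"api": "send_rows", "payload": {"rows": [[4, 0, 0, 0], [4, 0, 0, 0], [3, 0, 0, 0], [2, 0, 0, 0], [0, 0, 0, 0]]}}

```text
t: 27.08
ee_pos: [505.9, -217.9, 68.6]
orientation: [0.01, 1.577, -0.033]
ft_force: [0.5, 0.6, -3.5]
width: 63.9
```

Request:
{"api": "send_rows", "payload": {"rows": [[0, 0, 0, 0], [0, 0, 0, 0], [0, 0, 0, 0]], "fingers": 0.8}}

```text
t: 27.33
ee_pos: [506.6, -218.3, 68.8]
orientation: [0.009, 1.575, -0.033]
ft_force: [-1.4, 0.0, 1.2]
width: 70.2
```

```bash
python3 -c "
from h import *
st([505,-217,63],-1)"; python3 v3.py w29; python3 v2.py s29
```

```text
t 27.33 p [ 506.612 -218.286   68.826] yaw -1.55 tilt [-0.005 -0.015] F [-1.431  0.027  1.206] M [-0.015  0.335 -0.005] w 70.2 q [-0.419  0.542  1.882 -0.024  0.716 -0.374]
delta tool [ 5.813  1.331 -1.62 ]
turn -0.00963332071358905
t 27.38 p [ 506.453 -218.23    68.682] yaw -1.55 tilt [-0.005 -0.015] F [-1.547  0.607  0.618] M [-0.005  0.274 -0.045] w 69.8 q [-0.419  0.542  1.882 -0.024  0.716 -0.374]
delta tool [ 5.674  1.264 -1.958]
turn -1.4233322199991827
t 27.43 p [ 506.408 -218.2     68.678] yaw -1.55 tilt [-0.005 -0.015] F [-0.557  0.032  0.376] M [-0.004  0.272  0.033] w 70.4 q [-0.419  0.542  1.882 -0.024  0.716 -0.374]
delta tool [ 4.67   1.127 -1.614]
turn 0.12478778697636676
```

View pics/w29z.png

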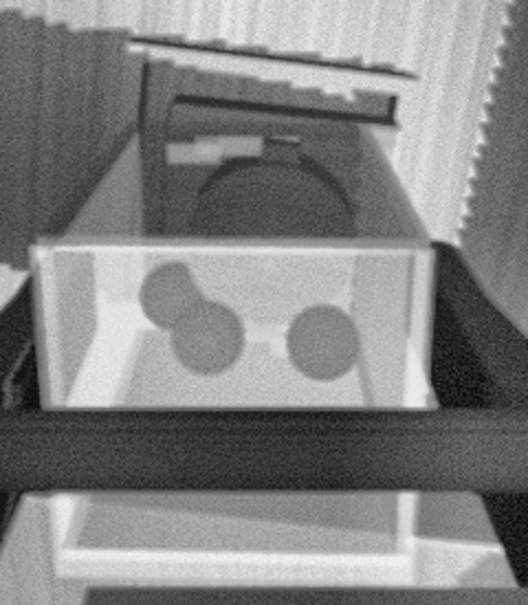

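View pics/s29z.png

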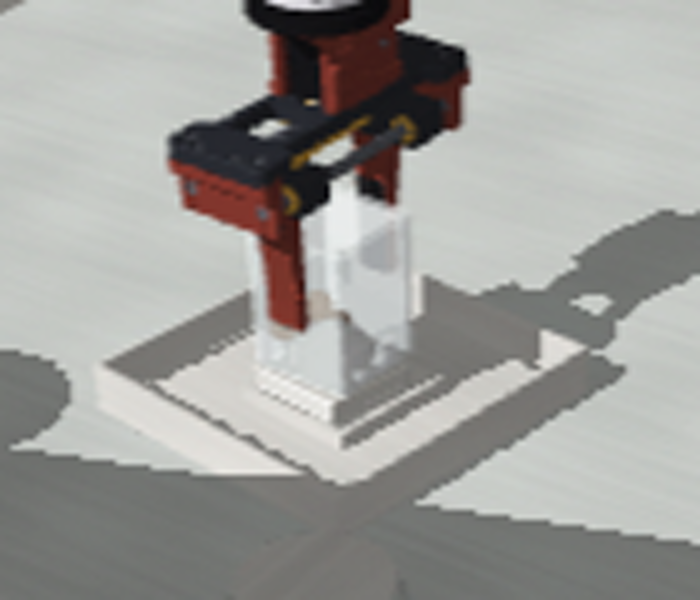

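```bash
python3 -c "
from h import *
d=dict(np.load('/tmp/w29.npz'))
for p in [(230,242),(310,242),(385,242),(240,300),(310,300),(370,300)]: print(dep(d,*p))
q=np.array([ray(d,200+a/2.2,125+b/2.2,107)[:2] for a,b in [(33,243),(433,240),(412,557),(58,557)]])
print(q.mean(0),np.linalg.norm(np.diff(q[[0,1,2,3,0]],axis=0),axis=1))
"
```

```text
[ 477.642 -190.381  114.939]
[ 505.468 -191.095  114.912]
[ 531.319 -191.361  115.835]
[ 479.363 -212.827  115.691]
[ 504.829 -212.978  116.448]
[ 526.653 -214.319  115.14 ]
[ 502.881 -223.747] [67.185 64.723 67.644 64.35 ]
```

```bash
python3 -c "
from h import *
d=dict(np.load('/tmp/w29.npz'))
q=np.array([ray(d,200+a/2.2,125+b/2.2,116)[:2] for a,b in [(33,243),(433,240),(412,557),(58,557)]])
print(q.mean(0),np.linalg.norm(np.diff(q[[0,1,2,3,0]],axis=0),axis=1))
s=dict(np.load('/tmp/s29.npz'))
# cap bottom/top corners guess
def sq(c,h,ang,z):
  a=np.radians(ang);ax=np.array([np.cos(a),np.sin(a)])*h;n=np.array([np.sin(a),-np.cos(a)])*h
  return [tuple(((proj(s,[*(np.array(c)+i*ax+t*n),z])-[210,80])*5).round()) for i,t in [(1,1),(1,-1),(-1,1)]]
for c in [(504.8,-217.1),(503,-222),(503,-219)]:
  print(c,'bot13',sq(c,32,81.3,13),'top27',sq(c,32,81.3,27))
a=cv2.imread('pics/s29.png')[140:180,250:310];cv2.imwrite('pics/s29q.png',cv2.resize(a,None,fx=12,fy=12,interpolation=cv2.INTER_CUBIC))
st()
"
```

```text
[ 503.306 -217.82 ] [62.234 59.953 62.659 59.608]
(504.8, -217.1) bot13 [(np.float64(342.0), np.float64(415.0)), (np.float64(422.0), np.float64(370.0)), (np.float64(265.0), np.float64(376.0))] top27 [(np.float64(341.0), np.float64(394.0)), (np.float64(421.0), np.float64(349.0)), (np.float64(263.0), np.float64(355.0))]
(503, -222) bot13 [(np.float64(337.0), np.float64(411.0)), (np.float64(417.0), np.float64(366.0)), (np.float64(261.0), np.float64(372.0))] top27 [(np.float64(336.0), np.float64(390.0)), (np.float64(416.0), np.float64(346.0)), (np.float64(259.0), np.float64(351.0))]
(503, -219) bot13 [(np.float64(341.0), np.float64(413.0)), (np.float64(421.0), np.float64(368.0)), (np.float64(265.0), np.float64(373.0))] top27 [(np.float64(340.0), np.float64(392.0)), (np.float64(420.0), np.float64(347.0)), (np.float64(263.0), np.float64(352.0))]
t 27.43 p [ 506.408 -218.2     68.678] yaw -1.55 tilt [-0.005 -0.015] F [-0.557  0.032  0.376] M [-0.004  0.272  0.033] w 70.4 q [-0.419  0.542  1.882 -0.024  0.716 -0.374]
```

View pics/s29q.png

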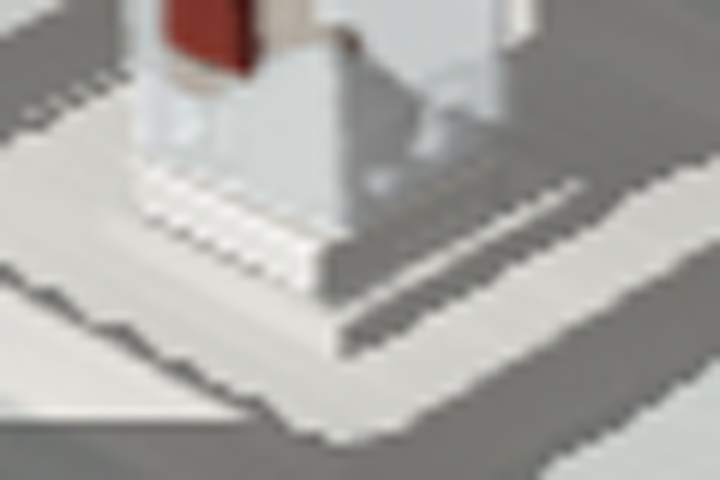

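The foot reads 115–116 mm high, so the cap is sitting on the +x and -y walls of the frame instead of inside it. I'll grip, raise a little, shift about (-3, +4) mm and let it drop in.

Request:
{"api": "send_rows", "payload": {"rows": [[0, 0, 0, 0], [0, 0, 0, 0], [0, 0, 0, 0], [-3, 1, -1, 0], [0, 2, -2, 0], [0, 2, -2, 0], [0, 0, 0, 0]], "fingers": 0}}

```text
t: 28.02
ee_pos: [501.0, -212.5, 70.5]
orientation: [0.01, 1.577, -0.033]
ft_force: [0.4, 0.8, -3.7]
width: 63.7
```

```bash
python3 -c "
from h import *
st([502.5,-213.5,63],-1)"; python3 v3.py w30; python3 v2.py s30
```

```text
t 28.02 p [ 500.967 -212.502   70.451] yaw -1.56 tilt [-0.006 -0.015] F [ 0.353  0.803 -3.671] M [-0.041  0.083 -0.01 ] w 63.7 q [-0.414  0.532  1.897 -0.024  0.713 -0.368]
delta tool [ 7.454 -0.847  1.605]
turn -0.009757391032796903
t 28.07 p [ 501.106 -212.664   70.457] yaw -1.56 tilt [-0.006 -0.015] F [ 0.854 -0.288 -3.126] M [-0.041  0.067 -0.035] w 64.1 q [-0.414  0.532  1.896 -0.024  0.713 -0.369]
delta tool [ 7.498 -4.132  3.555]
turn -1.4234267487894114
t 28.12 p [ 501.302 -212.793   70.507] yaw -1.56 tilt [-0.006 -0.015] F [ 0.117 -1.047 -3.241] M [ 0.002  0.024 -0.007] w 63.7 q [-0.414  0.532  1.896 -0.024  0.713 -0.369]
delta tool [ 6.547 -4.113  3.651]
turn 0.12469147950760448
```

View pics/w30z.png

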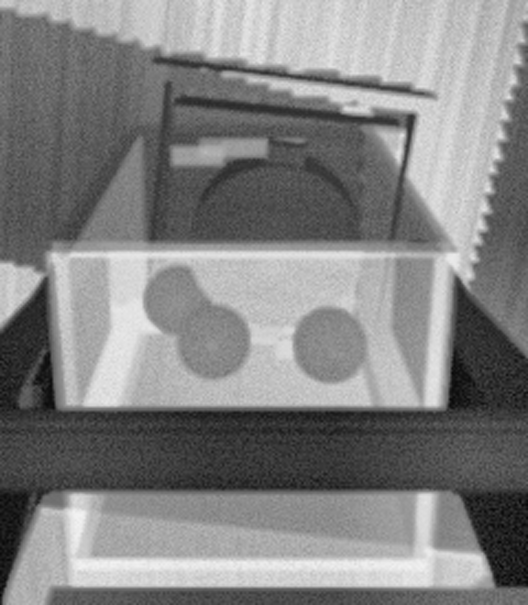

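View pics/s30z.png

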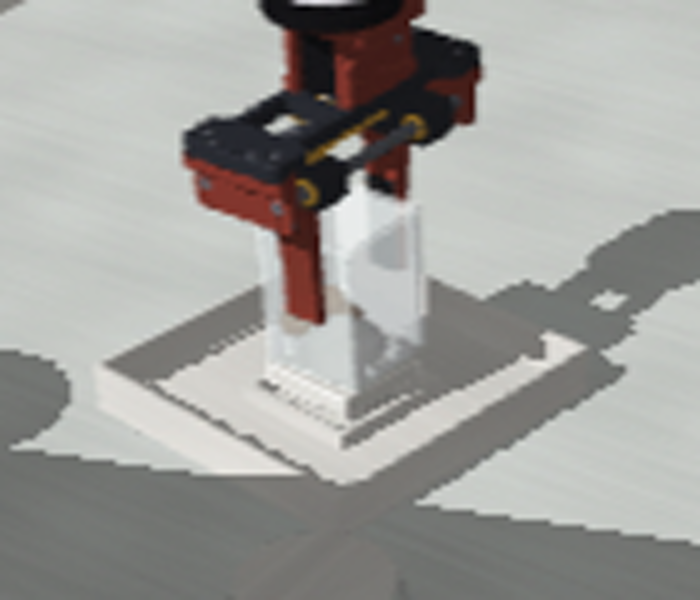

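Request:
{"api": "send_rows", "payload": {"rows": [[3, -0.5, 0.5, 0], [4, -0.5, 0.5, 0], [4, 0, 0, 0], [2, 0, 0, 0], [0, 0, 0, 0]]}}

```text
t: 28.53
ee_pos: [503.4, -215.1, 58.3]
orientation: [0.008, 1.575, -0.034]
ft_force: [-0.9, -0.1, -3.2]
width: 63.7
```

```bash
python3 -c "
from h import *
st([505,-217,63],-1)
d=save('wrist','w31')
for p in [(230,242),(310,242),(385,242),(240,300),(310,300),(370,300)]: print(dep(d,*p))"; python3 v2.py s31
```

```text
t 28.53 p [ 503.403 -215.117   58.289] yaw -1.55 tilt [-0.004 -0.016] F [-0.856 -0.147 -3.24 ] M [-0.018  0.031 -0.013] w 63.7 q [-0.416  0.556  1.894 -0.026  0.689 -0.369]
delta tool [-4.687 -1.916  1.629]
turn -0.009580931163985966
[ 474.825 -186.544  105.914]
[ 502.288 -187.056  106.366]
[ 527.845 -187.651  106.503]
[ 476.532 -208.665  106.715]
[ 501.591 -209.834  105.83 ]
[ 523.044 -209.64   106.998]
t 28.63 p [ 503.403 -215.176   58.161] yaw -1.55 tilt [-0.004 -0.016] F [-2.382 -0.404  2.931] M [-0.112  0.216  0.019] w 63.8 q [-0.416  0.556  1.894 -0.026  0.689 -0.369]
delta tool [-5.813 -1.981  1.426]
turn 0.12483079829918223
```

View pics/s31z.png

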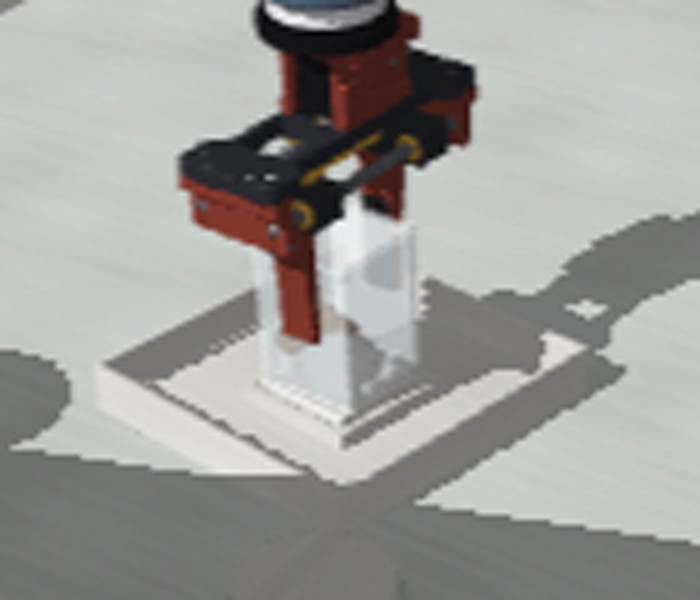

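Seated again: the foot is at 106.3 mm. I'm letting go, regripping, and turning with a slight upward pull.

Request:
{"api": "send_rows", "payload": {"rows": [[0, 0, 0, 0], [0, 0, 0, 0], [0, 0, 0, 0], [0, 0, 0, 0]], "fingers": 0.8}}

```text
t: 28.97
ee_pos: [504.0, -215.4, 57.8]
orientation: [0.008, 1.574, -0.034]
ft_force: [-0.6, 0.6, -0.4]
width: 70.3
```

Request:
{"api": "send_rows", "payload": {"rows": [[0, 0, 0, 0], [0, 0, 0, 0], [0, 0, 0, 0], [0, 0, 0, 0]], "fingers": 0}}

```text
t: 29.3
ee_pos: [503.9, -215.3, 57.6]
orientation: [0.008, 1.574, -0.034]
ft_force: [-0.6, -1.0, 1.0]
width: 63.8
```

Request:
{"api": "send_rows", "payload": {"rows": [[0, 0, 0, -0.08], [0, 0, 0, -0.12], [0, 0, 0, -0.12], [0, 0, 0, -0.12], [0, 0, 0, 0]]}}

```text
t: 29.72
ee_pos: [503.6, -216.4, 57.9]
orientation: [-0.352, 1.552, 0.326]
ft_force: [0.1, 0.9, -0.5]
width: 64.1
```

```bash
python3 -c "
from h import *
st([504.8,-217,58],60)"
```

```text
t 29.72 p [ 503.611 -216.427   57.877] yaw 24.72 tilt [-0.004 -0.018] F [ 0.108  0.915 -0.545] M [ 0.076 -0.076  0.006] w 64.1 q [-0.417  0.557  1.894 -0.028  0.687 -0.827]
delta tool [-0.117 -1.02   0.838]
turn -0.6156881488795791
```

Request:
{"api": "send_rows", "payload": {"rows": [[-1.2, 0, 1, -0.08], [-1, 0.5, 1, -0.1], [-0.5, 0.5, 1, -0.1], [0, 0.5, 1, -0.06], [0, 0, 0, 0]]}}

```text
t: 30.13
ee_pos: [500.7, -216.8, 59.5]
orientation: [-0.609, 1.507, 0.586]
ft_force: [2.9, 4.9, -0.5]
width: 64.7
```

```bash
python3 v3.py w32
```

```text
t 30.18 p [ 500.79  -216.589   59.521] yaw 43.53 tilt [-0.013 -0.02 ] F [-1.626 -2.332  1.033] M [-0.47   0.252 -0.646] w 64.6 q [-0.417  0.554  1.894 -0.037  0.698 -1.148]
delta tool [-3.518 -2.873  2.325]
turn -0.6364672376681054
```

View pics/w32z.png

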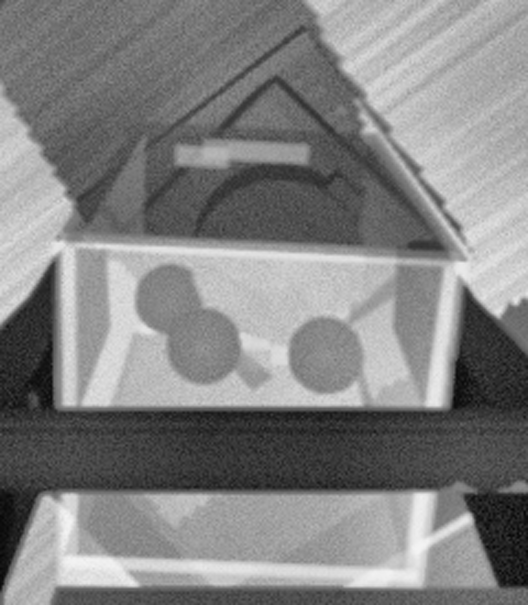

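Request:
{"api": "send_rows", "payload": {"rows": [[-0.5, 0, 1.5, -0.12], [-0.5, -1, 1.5, -0.12], [0, 0, 1, -0.1], [-2, 0, 1, -0.06], [-3, 0, 0, -0.06], [-3, 0, 0, -0.06], [0, 0, 0, 0]]}}

```text
t: 30.77
ee_pos: [495.0, -213.3, 61.7]
orientation: [-0.965, 1.376, 0.98]
ft_force: [-2.1, 1.3, 8.7]
width: 74.9
```

```bash
python3 v3.py w33; python3 v2.py s33
```

```text
t 30.82 p [ 495.16  -213.255   61.808] yaw 71.38 tilt [-0.03  -0.011] F [ 0.216 -0.272 -4.632] M [ 0.178  0.057 -1.148] w 75.1 q [-0.416  0.549  1.894 -0.033  0.721 -1.637]
delta tool [ -1.43  -10.015  -0.591]
turn -0.15040651492883222
t 30.87 p [ 495.161 -213.226   61.822] yaw 71.42 tilt [-0.03  -0.011] F [-0.689 -0.033 -5.154] M [ 0.052  0.042 -1.233] w 75.0 q [-0.416  0.549  1.895 -0.033  0.721 -1.637]
delta tool [ -2.422 -10.314  -0.645]
turn 1.3984415142792586
```

View pics/w33z.png

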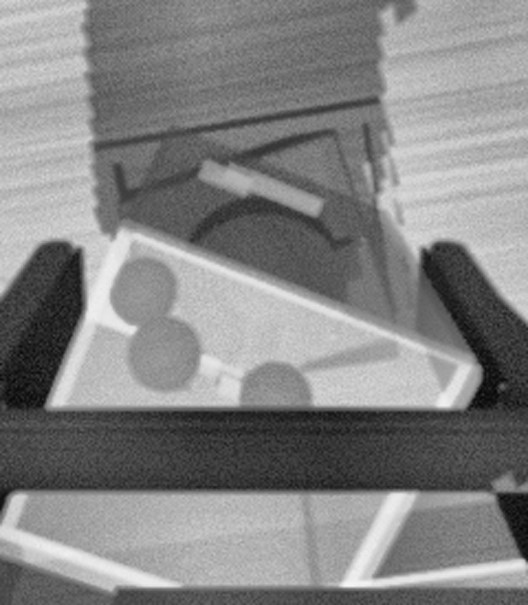

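View pics/s33z.png

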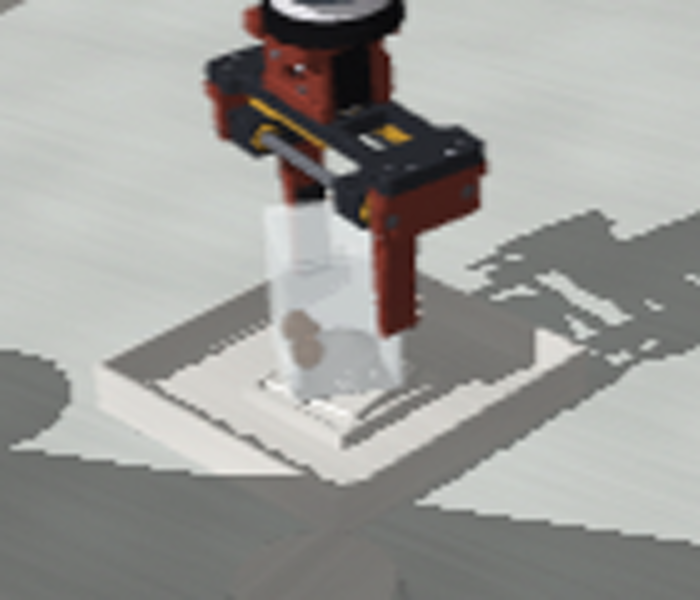

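Request:
{"api": "send_rows", "payload": {"rows": [[-4, 0, 0, 0], [-5, 0, 0, 0], [-5, 0, 0, 0], [-5, 0, 0, 0], [0, 0, 0, 0]]}}

```text
t: 31.28
ee_pos: [496.2, -212.8, 81.8]
orientation: [-0.964, 1.379, 0.976]
ft_force: [-0.0, -0.1, -2.8]
width: 74.4
```

```bash
python3 v3.py w34; python3 v2.py s34
```

```text
t 31.33 p [ 496.16  -212.792   81.618] yaw 71.32 tilt [-0.03  -0.013] F [-0.79  -1.11  -2.206] M [ 0.019  0.026 -0.002] w 74.8 q [-0.414  0.516  1.888 -0.034  0.76  -1.633]
delta tool [18.412 -9.7   -0.913]
turn -0.15157815228719235
t 31.38 p [ 495.899 -212.687   81.199] yaw 71.30 tilt [-0.03  -0.012] F [ 0.089  0.328 -2.949] M [ 0.048  0.073 -0.073] w 74.7 q [-0.414  0.517  1.888 -0.034  0.76  -1.633]
delta tool [ 16.973 -10.271  -0.957]
turn 1.3962138696491115
```

View pics/w34z.png

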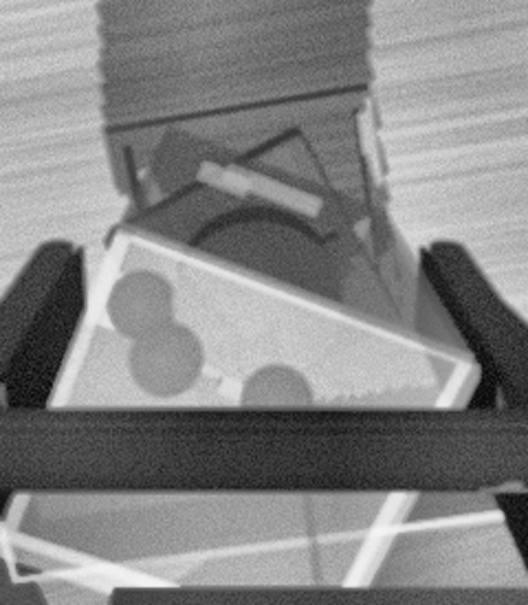

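View pics/s34z.png

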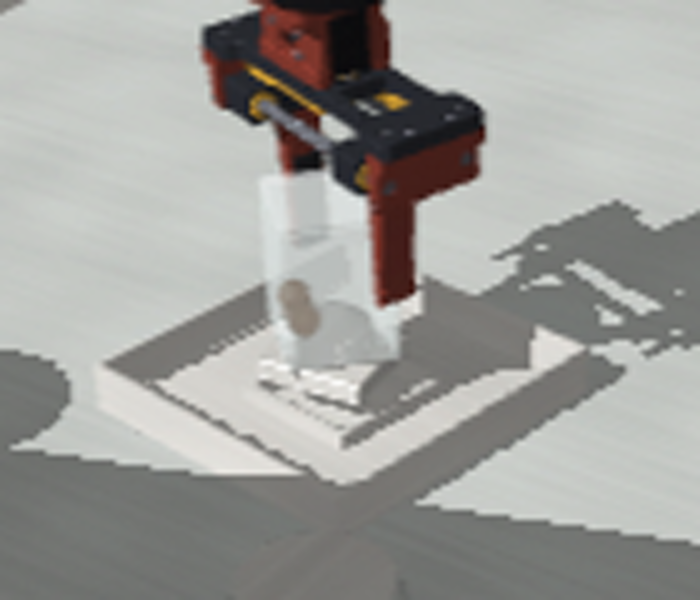

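The cap came up with the jar, so it isn't free yet. The enlarged views show two nutmegs straddling the near-left corner, right in the bar's path. I'll rest the cap on top of the frame, regrip squarely, then throw the nutmegs toward the far wall with a fast reversal.

Request:
{"api": "send_rows", "payload": {"rows": [[4, 0, 0, 0], [4, 0, 0, 0], [3, 0, 0, 0], [0, 0, 0, 0]]}}

```text
t: 31.72
ee_pos: [496.4, -213.3, 70.5]
orientation: [-0.967, 1.378, 0.975]
ft_force: [0.6, -0.3, 0.2]
width: 74.6
```

Request:
{"api": "send_rows", "payload": {"rows": [[0, 0, 0, 0], [0, 0, 0, 0], [0, 0, 0, 0]], "fingers": 1}}

```text
t: 31.97
ee_pos: [496.4, -213.3, 70.1]
orientation: [-0.966, 1.378, 0.975]
ft_force: [-0.9, -0.8, -0.6]
width: 87.3
```

```bash
python3 v3.py w35; python3 v2.py s35
```

```text
t 32.02 p [ 496.354 -213.294   70.103] yaw 71.37 tilt [-0.029 -0.014] F [ 0.24   0.826 -0.284] M [-0.065  0.016  0.032] w 87.6 q [-0.414  0.536  1.891 -0.036  0.736 -1.633]
delta tool [ 6.917 -9.063 -0.752]
turn -0.15066093608933256
t 32.07 p [ 496.396 -213.308   70.162] yaw 71.37 tilt [-0.028 -0.014] F [-0.261  0.355 -0.691] M [-0.01   0.02  -0.082] w 87.5 q [-0.414  0.535  1.891 -0.036  0.736 -1.633]
delta tool [ 5.972 -9.312 -0.772]
turn 1.397485113532565
```

View pics/w35.png

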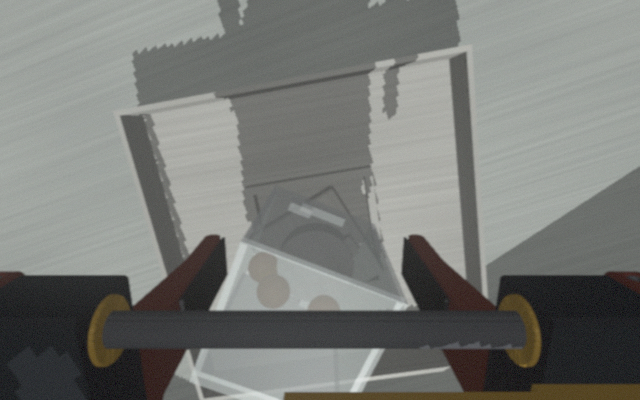

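View pics/s35z.png

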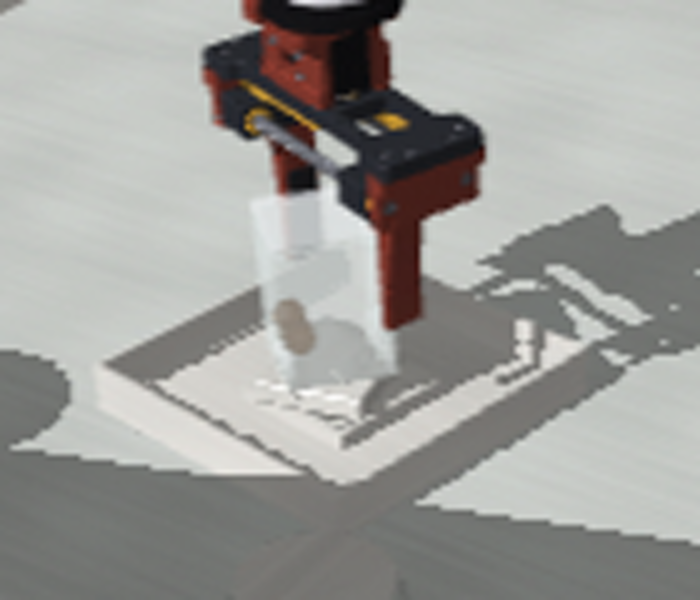

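```bash
python3 -c "
from h import *
d=dict(np.load('/tmp/w35.npz'))
for p in [(260,260),(300,280),(380,298)]: print(dep(d,*p))
z=114
q=np.array([ray(d,*p,z)[:2] for p in [(243,240),(405,302),(195,375)]]);c=(q[1]+q[2])/2
e=q[1]-q[0];print(c,np.degrees(np.arctan2(e[1],e[0])),np.linalg.norm(e),np.linalg.norm(q[2]-q[0]))
y=np.degrees(np.arctan2(e[1],e[0]))
st([*c,70],y)
"
```

```text
[ 472.422 -224.13   117.758]
[ 484.002 -213.243  117.825]
[ 499.757 -188.232  117.479]
[ 509.03 -223.73] 49.37166135698672 63.881481095842226 61.324706912549935
t 32.07 p [ 496.396 -213.308   70.162] yaw 71.37 tilt [-0.028 -0.014] F [-0.261  0.355 -0.691] M [-0.01   0.02  -0.082] w 87.5 q [-0.414  0.535  1.891 -0.036  0.736 -1.633]
delta tool [ -0.054 -15.304  -5.835]
turn 0.3839434207499887
```

Request:
{"api": "send_rows", "payload": {"rows": [[0, -5, -2.5, 0.04], [0, -5, -2.5, 0.1], [0, -5, -1, 0.12], [0, 0, 0, 0.12], [0, 0, 0, 0]]}}

```text
t: 32.48
ee_pos: [508.6, -224.5, 70.2]
orientation: [-0.667, 1.499, 0.666]
ft_force: [-0.0, -0.5, -0.7]
width: 87.7
```

```bash
python3 v3.py w36
```

```text
t 32.53 p [ 508.639 -224.552   70.226] yaw 49.03 tilt [-0.028 -0.014] F [-0.809  0.627 -0.18 ] M [-0.072  0.036  0.031] w 87.9 q [-0.424  0.552  1.856 -0.035  0.754 -1.253]
delta tool [7.238 7.987 3.196]
turn -0.5405024848757557
```

View pics/w36.png

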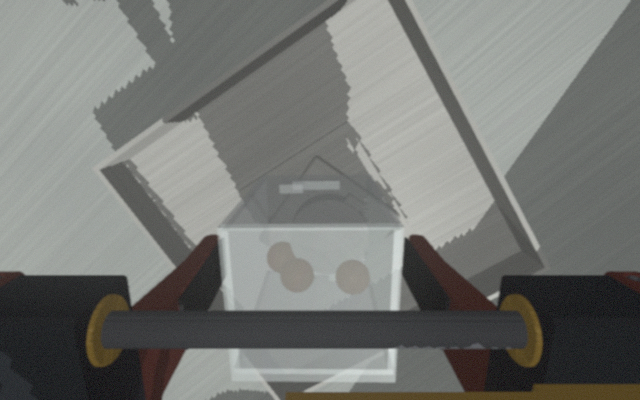

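Request:
{"api": "send_rows", "payload": {"rows": [[0, 0, 0, 0], [0, 0, 0, 0], [0, 0, 0, 0], [0, 0, 0, 0], [-10, 0, 0, 0], [-18, 0, 0, 0], [-15, 0, 0, 0]], "fingers": 0}}

```text
t: 33.12
ee_pos: [506.2, -222.0, 111.6]
orientation: [-0.677, 1.5, 0.688]
ft_force: [0.7, 0.1, -2.3]
width: 64.7
```

Request:
{"api": "send_rows", "payload": {"rows": [[0, 15, 0, 0], [-5, 35, 0, 0], [-20, 36, 0, 0], [-22, 35, 0, 0], [22, -35, 0, 0], [22, -35, 0, 0], [0, -20, 0, 0], [0, -10, 0, 0], [0, 0, 0, 0]]}}

```text
t: 33.87
ee_pos: [488.6, -206.6, 136.2]
orientation: [-0.697, 1.479, 0.675]
ft_force: [0.1, 0.6, -1.8]
width: 64.1
```

```bash
python3 v3.py w37
```

```text
t 33.92 p [ 487.821 -206.02   136.032] yaw 50.19 tilt [-0.012 -0.019] F [ 0.557 -0.066 -1.504] M [-0.052  0.016  0.029] w 64.1 q [-0.409  0.409  1.9   -0.031  0.837 -1.264]
delta tool [ 73.024 -19.613   3.903]
turn -0.5201980779751018
```

View pics/w37.png

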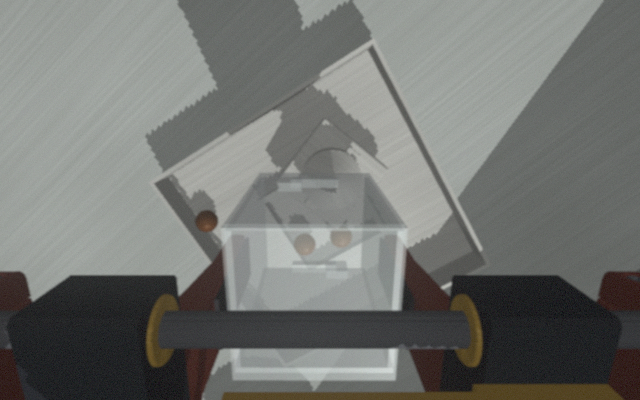

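The jar came off its cap during that lift. I'm checking where the cap and the nutmegs ended up.

```bash
python3 -c "
from h import *
save('scene','s38');save('top','t38')
a=cv2.imread('pics/s38.png')[80:200,200:360];cv2.imwrite('pics/s38z.png',cv2.resize(a,None,fx=5,fy=5,interpolation=cv2.INTER_CUBIC))
st()"
```

```text
t 34.02 p [ 486.233 -204.974  135.251] yaw 50.21 tilt [-0.014 -0.018] F [-0.115  1.015 -2.027] M [-0.004  0.033 -0.012] w 63.7 q [-0.408  0.409  1.902 -0.03   0.837 -1.264]
```

View pics/s38z.png

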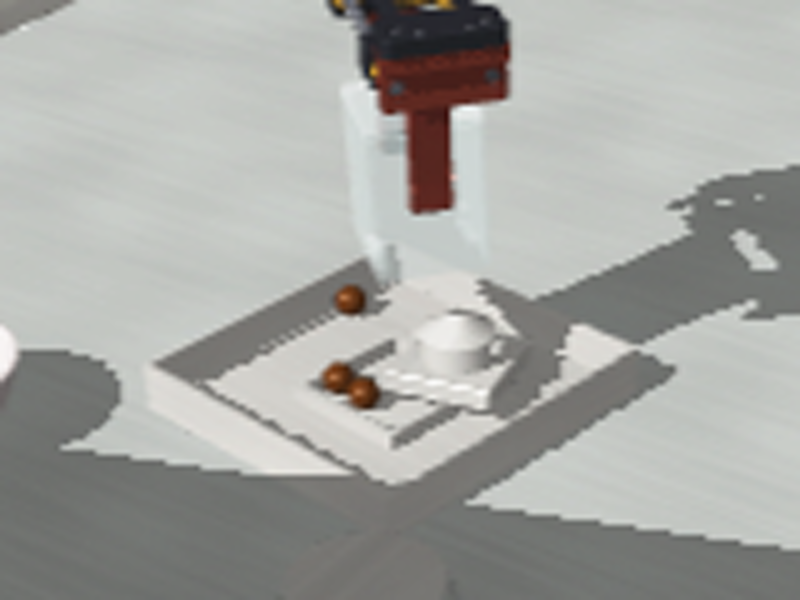

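View pics/t38.png

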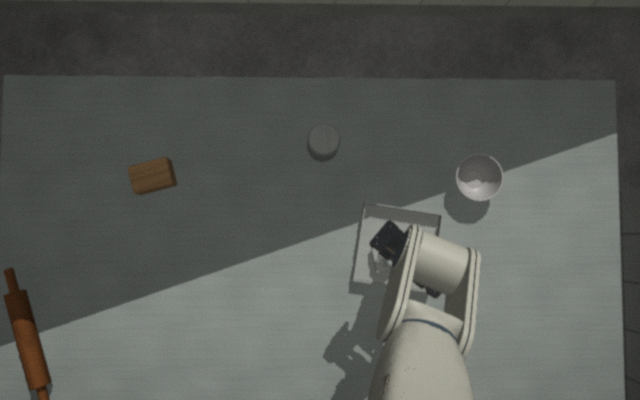

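All three nutmegs are in the pan, but the cap is half out of the holder and two nutmegs are inside the frame. I'll set the jar down first, then fix the cap.

Request:
{"api": "send_rows", "payload": {"rows": [[0, 10, 11, 0], [0, 20, 23, 0], [0, 22, 25, 0], [0, 22, 25, 0], [5, 20, 22, 0], [10, 12, 14, 0], [10, 5, 6, 0], [15, 0, 0, 0], [15, 0, 0, 0], [12, 0, 0, 0]]}}

```text
t: 34.85
ee_pos: [470.8, -28.0, 62.1]
orientation: [-0.693, 1.487, 0.684]
ft_force: [-0.7, 0.1, -2.1]
width: 63.9
```

```bash
python3 -c "
from h import *
st([480,-30,43])
d=save('scene','s39');t=save('top','t39')
a=cv2.imread('pics/s39.png')[110:200,210:360];cv2.imwrite('pics/s39z.png',cv2.resize(a,None,fx=5,fy=5,interpolation=cv2.INTER_CUBIC))
a=cv2.imread('pics/t39.png')[190:310,340:460];cv2.imwrite('pics/t39z.png',cv2.resize(a,None,fx=5,fy=5,interpolation=cv2.INTER_CUBIC))
"
```

```text
t 34.85 p [470.758 -28.009  62.078] yaw 50.35 tilt [-0.022 -0.017] F [-0.688  0.094 -2.095] M [-0.034  0.018 -0.002] w 63.9 q [-0.072  0.48   2.043 -0.031  0.639 -0.926]
delta tool [18.899 -8.504  4.884]
```

View pics/s39z.png

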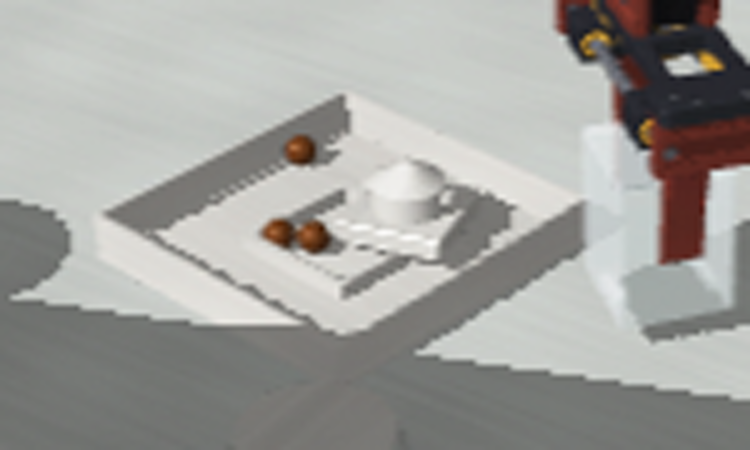

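View pics/t39z.png

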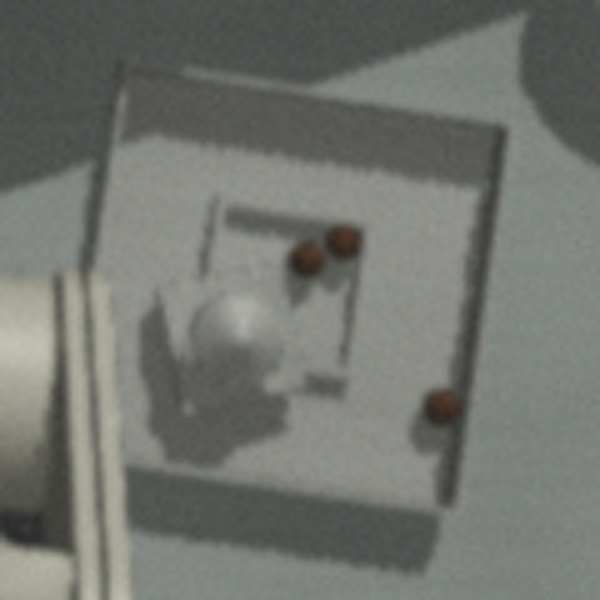

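Request:
{"api": "send_rows", "payload": {"rows": [[6, 0, 0, 0], [6, 0, 0, 0], [5, 0, 0, 0], [4, 0, 0, 0]]}}

```text
t: 35.28
ee_pos: [469.2, -29.5, 41.2]
orientation: [-0.691, 1.49, 0.684]
ft_force: [-9.8, 2.1, 39.1]
width: 63.6
```

```bash
python3 -c "
from h import *
st()
d=dict(np.load('/tmp/t39.npz'))
import cv2
img=d['img'];hsv=cv2.cvtColor(img,cv2.COLOR_RGB2HSV)
m=np.zeros((400,640),np.uint8);m[200:300,350:445]=((hsv[...,0]<15)&(hsv[...,1]>100))[200:300,350:445]
n,l,s,c=cv2.connectedComponentsWithStats(m)
for i in range(1,n):
  if s[i,4]>5: print(c[i],s[i,4],ray(d,*c[i],13))
for k in [(240,325),(283,298)]: print('cap/plug',ray(d,340+k[0]/5,190+k[1]/5,30))
s_=dict(np.load('/tmp/s39.npz'));hsv=cv2.cvtColor(s_['img'],cv2.COLOR_RGB2HSV)
m=np.zeros((400,640),np.uint8);m[120:190,220:340]=((hsv[...,0]<15)&(hsv[...,1]>100))[120:190,220:340]
n,l,s,c=cv2.connectedComponentsWithStats(m)
for i in range(1,n):
  if s[i,4]>5: print('scene',c[i],s[i,4],ray(s_,*c[i],13))
"
```

```text
t 35.28 p [469.2   -29.471  41.18 ] yaw 50.24 tilt [-0.025 -0.017] F [-9.822  2.129 39.074] M [0.598 1.078 0.078] w 63.6 q [-0.076  0.522  2.049 -0.033  0.595 -0.925]
[408.667 237.111] 9 [ 530.646 -247.491   13.   ]
[401.083 240.833] 12 [ 521.13  -228.072   13.   ]
[428.3 270.7] 10 [ 445.683 -296.916   13.   ]
cap/plug [ 485.765 -191.721   30.   ]
cap/plug [ 499.311 -213.398   30.   ]
scene [336.316 124.   ] 19 [ 254.664 -174.104   13.   ]
scene [333.286 130.571] 7 [ 297.366 -159.314   13.   ]
scene [269.741 139.593] 27 [ 450.309 -293.117   13.   ]
scene [269.132 156.415] 53 [ 527.71  -234.279   13.   ]
```

Request:
{"api": "send_rows", "payload": {"rows": [[-1, 0, 0, 0], [0, 0, 0, 0], [0, 0, 0, 0], [-15, 0, 0, 0], [-30, 0, 0, 0], [-30, 0, 0, 0]], "fingers": 0.95}}

```text
t: 35.78
ee_pos: [468.3, -28.9, 115.1]
orientation: [-0.687, 1.498, 0.686]
ft_force: [0.4, -0.2, 0.9]
width: 83.6
```

```bash
python3 -c "
from h import *
st([522,-229,60],27)
save('wrist','w40')"
```

```text
t 35.78 p [468.332 -28.933 115.128] yaw 50.16 tilt [-0.033 -0.016] F [ 0.383 -0.169  0.944] M [ 0.022 -0.011 -0.004] w 83.6 q [-0.075  0.381  2.021 -0.027  0.771 -0.931]
delta tool [  56.562 -170.236 -117.331]
turn 0.40429989777560227
```

View pics/w40.png

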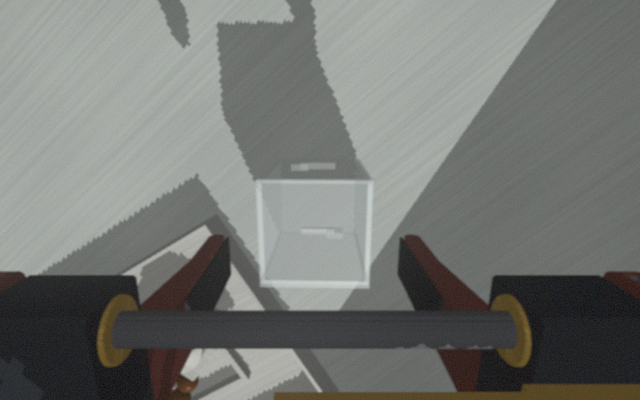

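Request:
{"api": "send_rows", "payload": {"rows": [[0, -17, -12, 0.1], [0, -33, -18, 0.1], [0, -34, -15, 0.1], [0, -36, -11, 0.1], [8, -36, -8, 0], [12, -24, -5, 0], [12, -12, -3, 0], [0, 0, 0, 0]], "fingers": 0.5}}

```text
t: 36.5
ee_pos: [532.2, -240.8, 96.0]
orientation: [-0.376, 1.552, 0.344]
ft_force: [0.0, 0.2, 0.2]
width: 44.0
```

```bash
python3 -c "
from h import *
st([522,-229,60],27)
d=save('wrist','w41')
hsv=cv2.cvtColor(d['img'],cv2.COLOR_RGB2HSV)
m=((hsv[...,0]<15)&(hsv[...,1]>110)).astype(np.uint8)
m[250:]=m[250:]
n,l,s,c=cv2.connectedComponentsWithStats(m)
for i in range(1,n):
  if s[i,4]>60: print(c[i],s[i],ray(d,*c[i],13))"
```

```text
t 36.50 p [ 532.207 -240.841   96.003] yaw 26.26 tilt [-0.006 -0.023] F [0.04  0.156 0.165] M [0.039 0.044 0.031] w 44.0 q [-0.433  0.534  1.801 -0.033  0.803 -0.869]
delta tool [35.789 15.768 -3.342]
turn -0.012987344308350777
[314.158 186.978] [305 179  17  16 139] [ 524.079 -228.043   13.   ]
[314.079 214.787] [306 207  16  15 127] [ 533.199 -246.657   13.   ]
[179.608 224.039] [169 217  21  14 181] [ 448.041 -297.202   13.   ]
[620.674 292.282] [601 273  39  37 694] [ 769.892 -198.      13.   ]
[231.2   370.968] [225 349  13  43 280] [ 532.072 -401.102   13.   ]
[609.98 375.95] [ 575  350   65   50 1730] [ 813.145 -263.154   13.   ]
[ 13.233 382.241] [  0 361  35  39 481] [ 369.637 -497.184   13.   ]
[ 41.661 386.294] [ 29 365  24  35 425] [ 392.678 -490.183   13.   ]
```

View pics/w41.png

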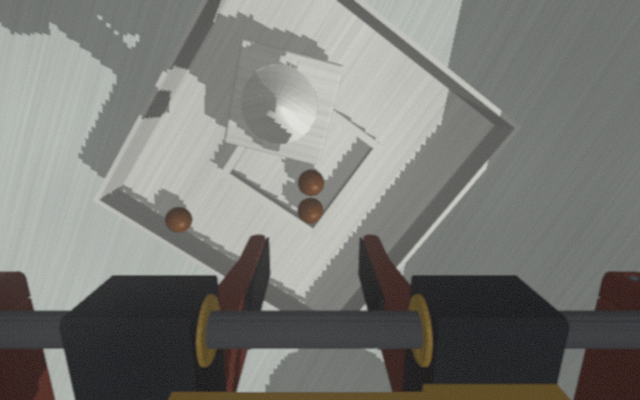

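Request:
{"api": "send_rows", "payload": {"rows": [[12, 4, 0, 0], [20, 5, -1, 0], [20, 3, -0.5, 0], [14, 1, 0, 0], [5, 0, 0, 0], [0, 0, 0, 0]]}}

```text
t: 37.05
ee_pos: [525.5, -226.1, 26.9]
orientation: [-0.379, 1.548, 0.344]
ft_force: [-0.3, -0.0, -0.2]
width: 43.6
```

```bash
python3 -c "
from h import *
st([524,-228,14.5],27)"
```

```text
t 37.05 p [ 525.527 -226.074   26.911] yaw 26.38 tilt [-0.002 -0.024] F [-0.277 -0.027 -0.206] M [-0.041  0.023  0.012] w 43.6 q [-0.415  0.632  1.847 -0.037  0.655 -0.846]
delta tool [12.457 -0.797 -2.067]
turn -0.010802876918646702
```

Request:
{"api": "send_rows", "payload": {"rows": [[4, -0.5, -1, 0], [4, -0.5, -1, 0], [3, 0, 0, 0], [0, 0, 0, 0]]}}

```text
t: 37.38
ee_pos: [525.8, -227.4, 18.0]
orientation: [-0.382, 1.545, 0.344]
ft_force: [-0.3, 0.0, -0.0]
width: 44.0
```

```bash
python3 -c "
from h import *
st([524,-228,14.5],27)"
```

```text
t 37.38 p [ 525.783 -227.375   18.046] yaw 26.50 tilt [ 0.001 -0.025] F [-0.341  0.043 -0.026] M [-0.027  0.007  0.052] w 44.0 q [-0.417  0.647  1.849 -0.038  0.635 -0.849]
delta tool [ 3.559  0.317 -1.839]
turn -0.00881259642402937
```

Request:
{"api": "send_rows", "payload": {"rows": [[4, 0, -1.5, 0], [1.5, 0, 0, 0]]}}

```text
t: 37.55
ee_pos: [525.1, -228.6, 13.4]
orientation: [-0.383, 1.543, 0.342]
ft_force: [-5.9, 2.2, 12.0]
width: 44.0
```

Request:
{"api": "send_rows", "payload": {"rows": [[0, 0, 0, 0], [0, 0, 0, 0], [0, 0, 0, 0], [0, 0, 0, 0], [0, 0, 0, 0]], "fingers": 0}}

```text
t: 37.97
ee_pos: [525.4, -229.2, 13.7]
orientation: [-0.383, 1.543, 0.341]
ft_force: [-1.2, -0.4, 1.3]
width: 16.5
```

```bash
python3 -c "
from h import *
st([524,-228,14.5],27)"
```

```text
t 37.97 p [ 525.406 -229.193   13.73 ] yaw 26.44 tilt [ 0.004 -0.026] F [-1.189 -0.443  1.276] M [ 0.028  0.135 -0.016] w 16.5 q [-0.42   0.654  1.85  -0.038  0.623 -0.851]
delta tool [-0.805  1.675 -0.734]
turn -0.009748947213503532
```

Request:
{"api": "send_rows", "payload": {"rows": [[-4, 0, 0, 0], [-8, 0, 0, 0], [-8, 0, 0, 0]]}}

```text
t: 38.22
ee_pos: [524.0, -228.2, 33.3]
orientation: [-0.381, 1.546, 0.343]
ft_force: [-1.0, 1.1, -0.2]
width: 16.1
```

```bash
python3 -c "
from h import *
st()
d=save('scene','s43')
a=d['img'][110:200,210:360,::-1];cv2.imwrite('pics/s43z.png',cv2.resize(a,None,fx=5,fy=5,interpolation=cv2.INTER_CUBIC))"
```

```text
t 38.22 p [ 523.996 -228.195   33.345] yaw 26.43 tilt [ 0.    -0.025] F [-1.004  1.07  -0.216] M [-0.02   0.011 -0.016] w 16.1 q [-0.419  0.62   1.85  -0.036  0.662 -0.852]
```

View pics/s43z.png

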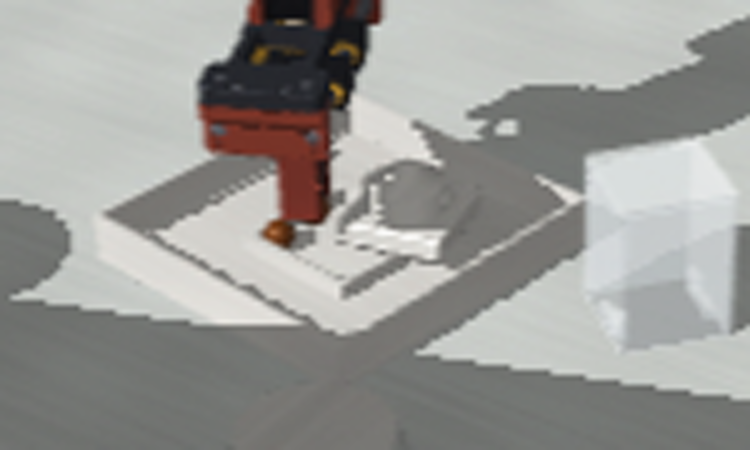

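Request:
{"api": "send_rows", "payload": {"rows": [[0, -7, 15, 0], [0, -9, 22, 0], [0, -5, 10, 0], [0, 0, 0, 0]]}}

```text
t: 38.6
ee_pos: [578.5, -226.9, 38.7]
orientation: [-0.383, 1.541, 0.34]
ft_force: [-0.4, -0.0, 0.1]
width: 16.1
```

Request:
{"api": "send_rows", "payload": {"rows": [[3, 0, 0, 0], [0, 0, 0, 0], [-5, 0, 0, 0]], "fingers": 0.45}}

```text
t: 38.85
ee_pos: [576.5, -226.4, 39.8]
orientation: [-0.383, 1.543, 0.341]
ft_force: [-0.9, 0.3, -0.7]
width: 32.6
```

```bash
python3 -c "
from h import *
st([533.2,-246.7,14],27)
d=save('scene','s44')
a=d['img'][110:200,210:360,::-1];cv2.imwrite('pics/s44z.png',cv2.resize(a,None,fx=5,fy=5,interpolation=cv2.INTER_CUBIC))"
```

```text
t 38.85 p [ 576.47  -226.383   39.824] yaw 26.44 tilt [ 0.003 -0.026] F [-0.88   0.338 -0.655] M [-0.032  0.058  0.052] w 32.6 q [-0.382  0.657  1.74  -0.035  0.732 -0.818]
delta tool [ 26.21    1.724 -47.561]
turn -0.009793004343629586
```

View pics/s44z.png

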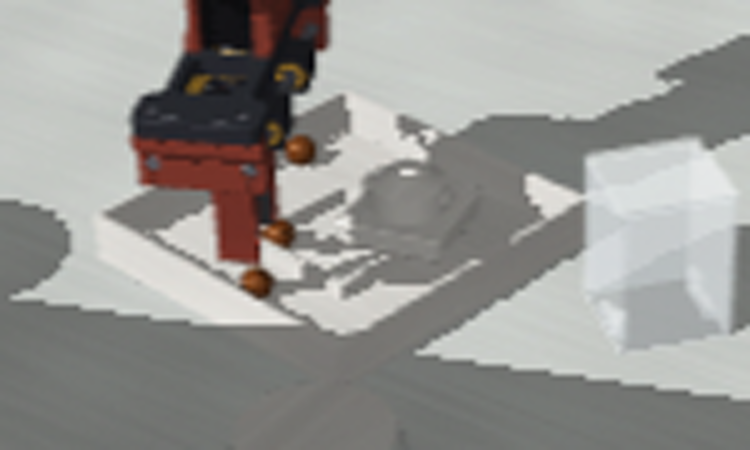

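Request:
{"api": "send_rows", "payload": {"rows": [[0, 0, -14, 0], [0, 1, -22, 0], [2, 0, -11, 0], [0, 0, 0, 0], [6, 0, 0, 0], [5, 0, 0, 0], [0, 0, 0, 0]], "fingers": 0.5}}

```text
t: 39.48
ee_pos: [528.8, -248.9, 28.4]
orientation: [-0.382, 1.543, 0.339]
ft_force: [-0.2, -0.1, 0.3]
width: 43.7
```

```bash
python3 -c "
from h import *
st([533.2,-246.7,14],27)"
```

```text
t 39.48 p [ 528.789 -248.925   28.392] yaw 26.32 tilt [ 0.004 -0.026] F [-0.154 -0.139  0.287] M [-0.09   0.014 -0.021] w 43.7 q [-0.449  0.639  1.824 -0.036  0.663 -0.88 ]
delta tool [14.346  0.405  5.057]
turn -0.011851327981538283
```

Request:
{"api": "send_rows", "payload": {"rows": [[4, 0.3, 2.5, 0], [4, 0, 2, 0], [4, 0, 0.5, 0], [3, 0, 0, 0]]}}

```text
t: 39.82
ee_pos: [535.6, -246.3, 12.3]
orientation: [-0.383, 1.542, 0.34]
ft_force: [-11.1, 3.8, 47.6]
width: 44.0
```

```bash
python3 -c "
from h import *
st([533.2,-246.7,14],27)"
```

```text
t 39.82 p [ 535.613 -246.251   12.34 ] yaw 26.42 tilt [ 0.005 -0.027] F [-11.057   3.795  47.621] M [-0.133  3.056 -0.186] w 44.0 q [-0.439  0.671  1.814 -0.038  0.64  -0.871]
delta tool [-1.66   0.627 -2.373]
turn -0.010174410863751007
```

Request:
{"api": "send_rows", "payload": {"rows": [[-1.5, 0, -1.5, 0]]}}

```text
t: 39.9
ee_pos: [534.8, -246.6, 13.6]
orientation: [-0.384, 1.542, 0.34]
ft_force: [-0.0, 1.0, 0.5]
width: 44.1
```

Request:
{"api": "send_rows", "payload": {"rows": [[0, 0, -0.5, 0], [0, 0, 0, 0], [0, 0, 0, 0], [0, 0, 0, 0], [0, 0, 0, 0]], "fingers": 0}}

```text
t: 40.32
ee_pos: [532.4, -246.1, 13.4]
orientation: [-0.384, 1.547, 0.344]
ft_force: [-4.9, 0.9, 6.9]
width: 16.5
```

```bash
python3 -c "
from h import *
st([533.2,-246.7,14],27)"
```

```text
t 40.32 p [ 532.428 -246.128   13.378] yaw 26.55 tilt [-0.001 -0.026] F [-4.871  0.871  6.882] M [ 0.119  0.747 -0.047] w 16.5 q [-0.441  0.668  1.817 -0.04   0.646 -0.873]
delta tool [-0.607 -0.871  0.428]
turn -0.007816785382410629
```

Request:
{"api": "send_rows", "payload": {"rows": [[-6, 0, 0, 0], [-10, 0, 0, 0], [-8, -8, -6, 0], [0, -16, -12, 0], [0, -8, -6, 0], [2, 0, 0, 0]]}}

```text
t: 40.82
ee_pos: [525.7, -287.3, 40.3]
orientation: [-0.386, 1.545, 0.344]
ft_force: [0.5, 0.4, 0.7]
width: 16.3
```

Request:
{"api": "send_rows", "payload": {"rows": [[0, 0, 0, 0], [0, 0, 0, 0], [-10, 0, 0, 0], [-20, 0, 0, 0], [-15, 0, 0, 0]], "fingers": 0.8}}

```text
t: 41.23
ee_pos: [523.0, -284.3, 83.9]
orientation: [-0.381, 1.551, 0.348]
ft_force: [0.1, -0.5, -0.2]
width: 46.2
```

```bash
python3 -c "
from h import *
st()
d=save('wrist','w46');save('scene','s46')
a=cv2.imread('pics/s46.png')[110:200,210:360];cv2.imwrite('pics/s46z.png',cv2.resize(a,None,fx=5,fy=5,interpolation=cv2.INTER_CUBIC))"
```

```text
t 41.23 p [ 522.97  -284.308   83.889] yaw 26.57 tilt [-0.006 -0.023] F [ 0.101 -0.491 -0.154] M [-0.001 -0.019 -0.029] w 46.2 q [-0.506  0.564  1.781 -0.032  0.79  -0.947]
```

View pics/w46.png

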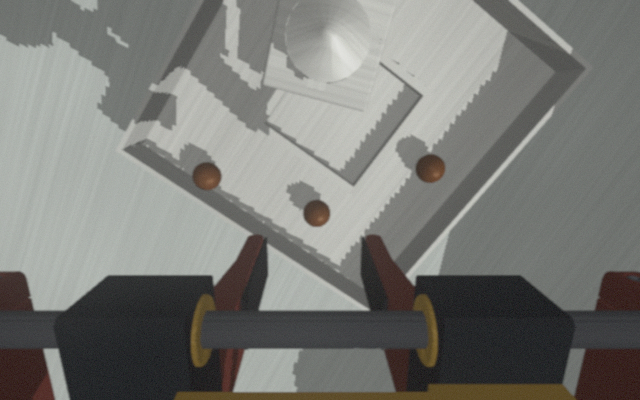

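View pics/s46z.png

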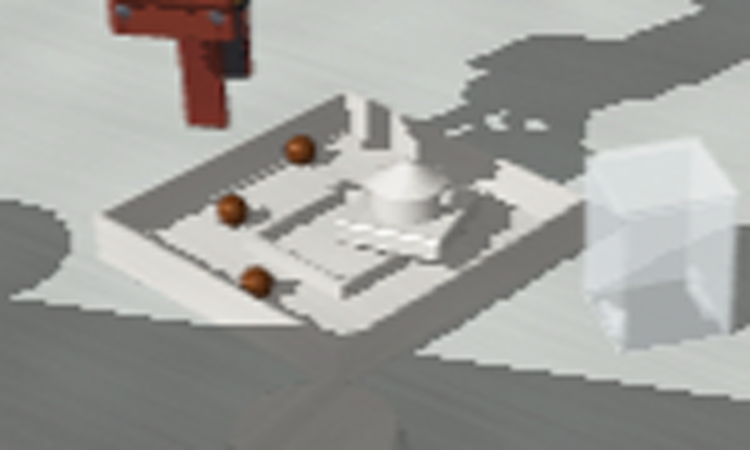

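```bash
python3 -c "
from h import *
d=dict(np.load('/tmp/w46.npz'))
for p in [(330,38),(335,45)]:
  print(dep(d,*p),ray(d,*p,44))
K=d['mtx'];M=d['world_from_camera'];D=d['depth']
v,u=np.mgrid[:400,:640]
P=np.stack([(u-K[0,2])/K[0,0]*D,(v-K[1,2])/K[1,1]*D,D],-1)@M[:3,:3].T+M[:3,3]
m=(D>0)&(P[...,2]>33)&(P[...,2]<60)&(v<120)&(u>230)&(u<420)&(P[...,1]>-240)
p=P[m];print(m.sum(),p[:,:2].mean(0),p.min(0),p.max(0),p[p[:,2].argmax()])
for a,b in [(265,85),(362,110),(290,75),(360,90),(280,20)]: print((a,b),dep(d,a,b))
t=dict(np.load('/tmp/t39.npz'))
D=t['depth'];K=t['mtx'];M=t['world_from_camera']
P=np.stack([(u-K[0,2])/K[0,0]*D,(v-K[1,2])/K[1,1]*D,D],-1)@M[:3,:3].T+M[:3,3]
m=(P[...,2]>30)&(P[...,2]<60)&(u>375)&(u<402)&(v>235)&(v<275)
p=P[m];print('top',len(p),p.mean(0),p.min(0),p.max(0),p[p[:,2].argmax()])
st([*p.mean(0)[:2],60],12)
"
```

```text
[ 482.778 -188.47    55.278] [ 482.298 -186.841   44.   ]
[ 486.344 -189.707   51.764] [ 486.163 -188.655   44.   ]
6052 [ 481.466 -188.744] [ 458.19  -213.792   33.257] [ 503.025 -165.186   56.778] [ 477.098 -188.078   56.778]
(265, 85) [ 458.869 -223.721   24.983]
(362, 110) [ 516.515 -210.75    26.964]
(290, 75) [ 469.787 -212.139   26.154]
(360, 90) [ 510.168 -201.244   25.387]
(280, 20) [ 452.471 -188.586   26.96 ]
top 313 [ 479.038 -186.704   45.257] [ 450.848 -223.775   30.092] [ 508.253 -161.448   58.73 ] [ 479.517 -184.473   58.73 ]
t 41.33 p [ 524.534 -285.121   85.394] yaw 26.58 tilt [-0.002 -0.025] F [ 0.579 -0.855  0.556] M [-0.064  0.001 -0.037] w 54.0 q [-0.506  0.563  1.78  -0.032  0.788 -0.947]
delta tool [ 22.985 108.898   3.676]
turn 0.25447597316525516
```

The holder is clear, and all three nutmegs are in the pan outside it. The cap lies level on top of the frame: plug centre about (481, -188), yaw about 12.7°, plate top at 26 mm. I'll pick it up by the plug and set it in the holder.

Request:
{"api": "send_rows", "payload": {"rows": [[0, 12, 0, 0.06], [0, 25, 2, 0.08], [0, 30, 3, 0.08], [0, 24, 3, 0.03], [0, 12, 2, 0], [0, 4, 0, 0], [0, 0, 0, 0]], "fingers": 0.8}}

```text
t: 41.92
ee_pos: [498.8, -175.7, 81.2]
orientation: [-0.179, 1.569, 0.139]
ft_force: [1.0, -0.9, -0.7]
width: 70.0
```

```bash
python3 -c "
from h import *
st([481,-188,32],12.7)"
```

```text
t 41.92 p [ 498.752 -175.695   81.172] yaw 11.60 tilt [-0.002 -0.026] F [ 0.964 -0.857 -0.661] M [-0.037  0.093 -0.015] w 70.0 q [-0.347  0.495  1.933 -0.038  0.707 -0.52 ]
delta tool [ 49.502  -7.242 -19.534]
turn -0.01916667180961617
```

Request:
{"api": "send_rows", "payload": {"rows": [[0, -4, -10, -0.01], [8, -4, -9, -0.01], [12, -2, -2, 0], [14, 0, 0, 0], [8, 0, 0, 0], [0, 0, 0, 0]]}}

```text
t: 42.42
ee_pos: [482.0, -194.6, 38.0]
orientation: [-0.2, 1.564, 0.156]
ft_force: [0.5, 0.2, -0.5]
width: 70.9
```

```bash
python3 -c "
from h import *
st([481,-188,32],12.7)
d=save('wrist','w47')"
```

```text
t 42.42 p [ 481.984 -194.641   38.009] yaw 12.97 tilt [ 0.002 -0.028] F [ 0.465  0.166 -0.536] M [-0.005  0.047  0.007] w 70.9 q [-0.392  0.563  1.966 -0.044  0.601 -0.582]
delta tool [5.819 6.856 0.557]
turn 0.0047363314120627146
```

View pics/w47.png

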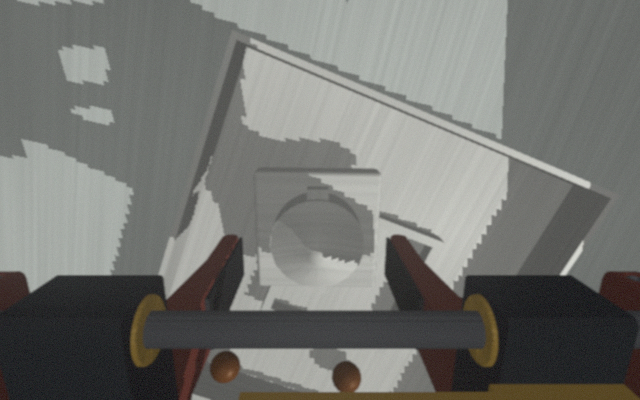

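Request:
{"api": "send_rows", "payload": {"rows": [[2, 3, 0.5, 0], [2, 3, 0, 0], [2, 1, 0, 0], [0, 0, 0, 0]]}}

```text
t: 42.8
ee_pos: [482.3, -188.1, 33.0]
orientation: [-0.2, 1.562, 0.155]
ft_force: [0.1, 0.2, -0.8]
width: 70.1
```

Request:
{"api": "send_rows", "payload": {"rows": [[0, 0, 0, 0], [0, 0, 0, 0], [0, 0, 0, 0], [0, 0, 0, 0], [0, 0, 0, 0]], "fingers": 0}}

```text
t: 43.22
ee_pos: [483.2, -187.8, 34.0]
orientation: [-0.202, 1.561, 0.155]
ft_force: [-0.3, -0.3, -0.3]
width: 44.2
```

```bash
python3 -c "
from h import *
st([481,-188,32],12.7)"
```

```text
t 43.22 p [ 483.187 -187.817   34.03 ] yaw 13.02 tilt [ 0.006 -0.03 ] F [-0.263 -0.299 -0.261] M [-0.064  0.092  0.024] w 44.2 q [-0.379  0.568  1.972 -0.046  0.585 -0.568]
delta tool [ 2.021  0.376 -2.171]
turn 0.005653604105310469
```

Request:
{"api": "send_rows", "payload": {"rows": [[-5, 0, 0, 0], [-5, -6, 3, 0], [0, -13, 6, 0.04], [0, -11, 5, 0.1], [0, -3, 1, 0.1], [0, 0, 0, 0.1], [0, 0, 0, 0.04], [0, 0, 0, 0]]}}

```text
t: 43.88
ee_pos: [508.0, -220.8, 49.3]
orientation: [0.11, 1.555, -0.158]
ft_force: [0.2, -0.4, -1.4]
width: 44.3
```

```bash
python3 -c "
from h import *
st([505.5,-217,34],-8.7)
d=save('wrist','w48');s=save('scene','s48')
a=s['img'][110:200,210:360,::-1];cv2.imwrite('pics/s48z.png',cv2.resize(a,None,fx=5,fy=5,interpolation=cv2.INTER_CUBIC))"
```

```text
t 43.88 p [ 508.026 -220.801   49.268] yaw -9.77 tilt [ 0.009 -0.031] F [ 0.245 -0.439 -1.446] M [-0.036  0.101 -0.031] w 44.3 q [-0.418  0.572  1.894 -0.041  0.654 -0.215]
delta tool [15.119  3.759 -3.355]
turn -0.018674252499756835
```

View pics/w48.png

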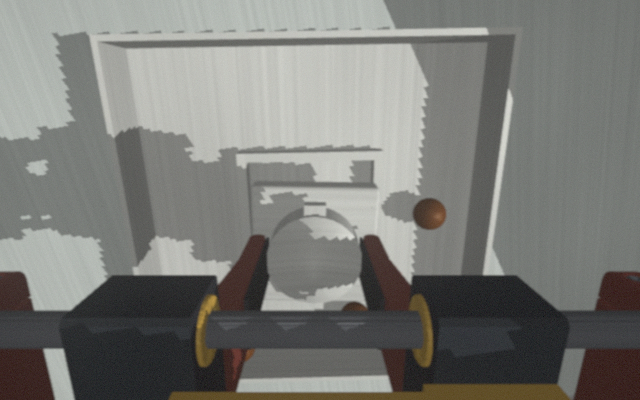

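View pics/s48z.png

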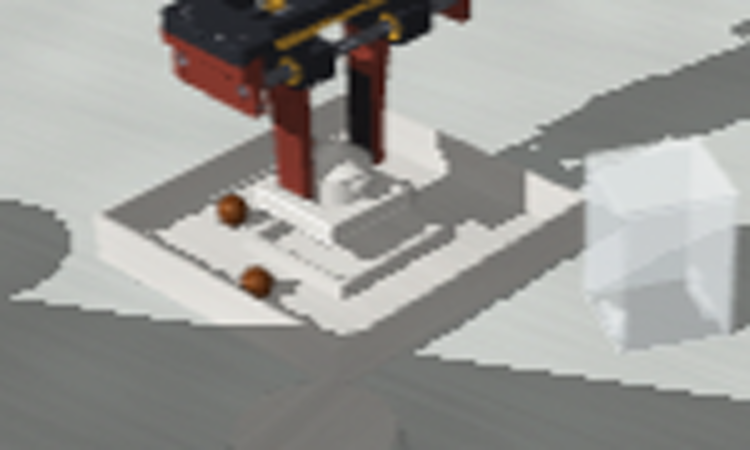

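Request:
{"api": "send_rows", "payload": {"rows": [[2, 2, -1.5, -0.01], [3, 2, -1.5, -0.01], [3, 0, 0, 0], [0, 0, 0, 0]]}}

```text
t: 44.32
ee_pos: [505.4, -216.0, 40.7]
orientation: [0.087, 1.556, -0.134]
ft_force: [-0.5, -0.3, -0.4]
width: 44.2
```

```bash
python3 -c "
from h import *
st([505.5,-217,34],-8.7)
d=save('wrist','w49');s=save('scene','s49')
a=s['img'][110:200,210:360,::-1];cv2.imwrite('pics/s49z.png',cv2.resize(a,None,fx=5,fy=5,interpolation=cv2.INTER_CUBIC))"
```

```text
t 44.32 p [ 505.376 -215.976   40.711] yaw -8.07 tilt [ 0.009 -0.031] F [-0.49  -0.275 -0.436] M [-0.041  0.077 -0.034] w 44.2 q [-0.412  0.583  1.906 -0.042  0.632 -0.237]
delta tool [ 6.741 -0.797  0.176]
turn 0.01107150185249609
```

View pics/s49z.png

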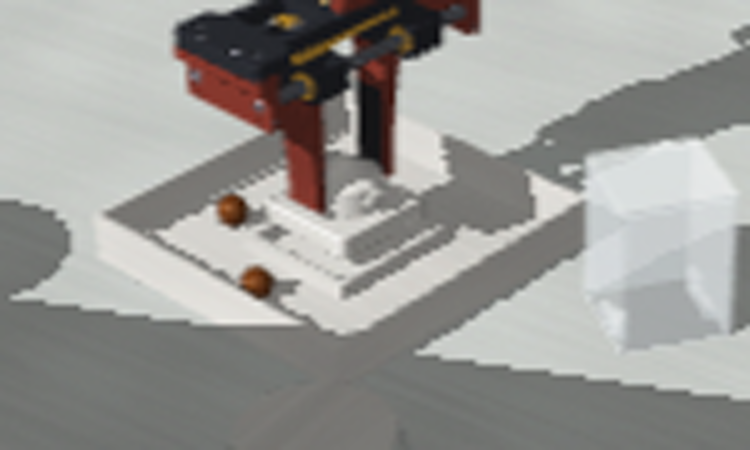

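View pics/w49.png

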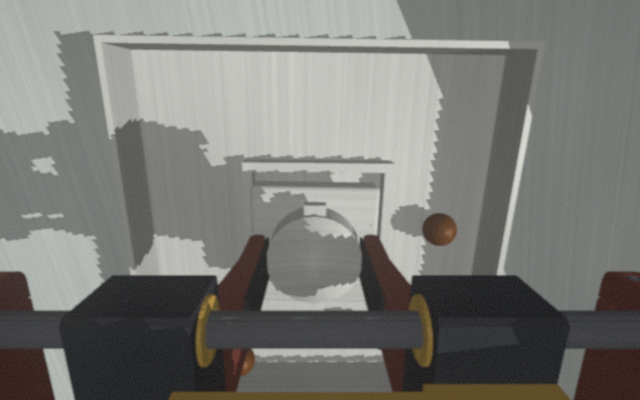

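Request:
{"api": "send_rows", "payload": {"rows": [[3, -0.4, 0, 0.005], [3, -0.3, 0, 0.005], [3, 0, 0, 0], [0, 0, 0, 0]]}}

```text
t: 44.75
ee_pos: [505.8, -217.2, 31.2]
orientation: [0.095, 1.555, -0.143]
ft_force: [0.1, 0.6, -0.1]
width: 44.1
```

```bash
python3 -c "
from h import *
st([505.5,-217,24],-8.7)
s=save('scene','s50')
a=s['img'][130:180,245:315,::-1];cv2.imwrite('pics/s50z.png',cv2.resize(a,None,fx=10,fy=10,interpolation=cv2.INTER_CUBIC))"
```

```text
t 44.75 p [ 505.763 -217.196   31.215] yaw -8.71 tilt [ 0.01  -0.031] F [ 0.107  0.601 -0.119] M [-0.04   0.081  0.029] w 44.1 q [-0.413  0.601  1.905 -0.043  0.614 -0.226]
delta tool [ 7.202  0.367 -0.394]
turn -9.02830756043716e-05
```

View pics/s50z.png

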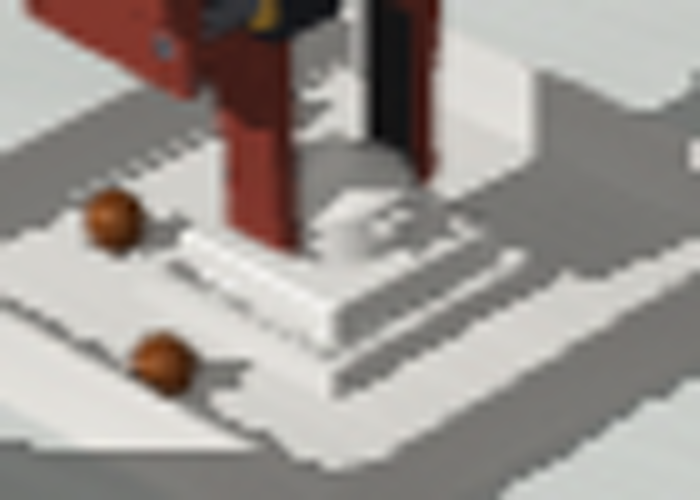

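Request:
{"api": "send_rows", "payload": {"rows": [[3, 0, 0, 0], [3, 0, 0, 0], [2, 0, 0, 0], [0, 0, 0, 0]]}}

```text
t: 45.13
ee_pos: [506.9, -217.9, 23.6]
orientation: [0.095, 1.553, -0.144]
ft_force: [0.3, -0.4, -1.1]
width: 44.1
```

```bash
python3 -c "
from h import *
st([505.5,-217,24],-8.7)"
```

```text
t 45.13 p [ 506.876 -217.851   23.591] yaw -8.69 tilt [ 0.012 -0.032] F [ 0.345 -0.439 -1.118] M [-0.029  0.098  0.014] w 44.1 q [-0.414  0.615  1.905 -0.044  0.599 -0.226]
delta tool [-0.452  0.62  -1.482]
turn 0.00010874009816493409
```

Request:
{"api": "send_rows", "payload": {"rows": [[0, 0.3, -0.7, 0], [0, 0, 0, 0], [0, 0, 0, 0], [0, 0, 0, 0]], "fingers": 0.75}}

```text
t: 45.47
ee_pos: [506.2, -217.4, 23.3]
orientation: [0.095, 1.553, -0.144]
ft_force: [0.8, -0.2, -0.2]
width: 65.0
```

Request:
{"api": "send_rows", "payload": {"rows": [[-8, 0, 0, 0], [-20, 0, 0, 0], [-30, 0, 0, 0], [-35, 0, 0, 0], [-35, 0, 0, 0], [-20, 0, -20, 0], [0, 0, -35, 0], [0, 0, -30, 0], [0, 0, 0, 0]]}}

```text
t: 46.22
ee_pos: [418.7, -199.1, 180.4]
orientation: [0.093, 1.551, -0.143]
ft_force: [-0.4, 0.1, -0.7]
width: 66.0
```

```bash
python3 -c "
from h import *
st()
save('wrist','w51');s=save('scene','s51');t=save('top','t51')
a=s['img'][100:230,180:400,::-1];cv2.imwrite('pics/s51z.png',cv2.resize(a,None,fx=3.6,fy=3.6,interpolation=cv2.INTER_CUBIC))"
```

```text
t 46.22 p [ 418.673 -199.072  180.415] yaw -8.61 tilt [ 0.014 -0.033] F [-0.43   0.109 -0.729] M [-0.004  0.07   0.03 ] w 66.0 q [-0.454  0.237  2.028 -0.032  0.85  -0.282]
```

View pics/s51z.png

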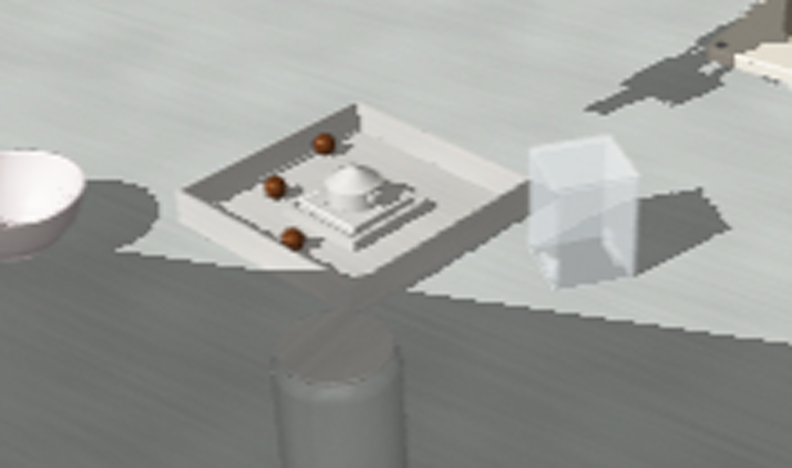

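View pics/t51.png

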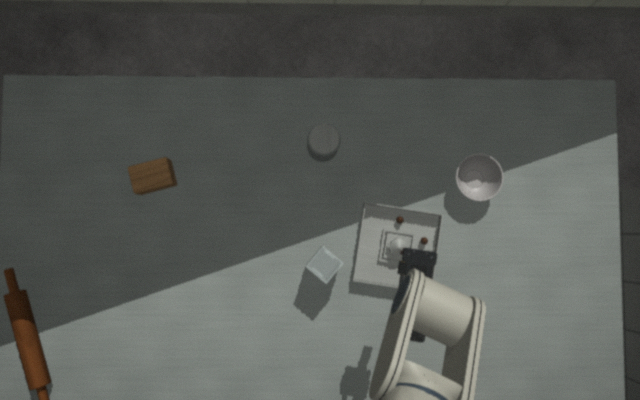

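```bash
python3 -c "
from h import *
d=dict(np.load('/tmp/s51.npz'))
K=d['mtx'];M=d['world_from_camera'];D=d['depth']
v,u=np.mgrid[:400,:640]
P=np.stack([(u-K[0,2])/K[0,0]*D,(v-K[1,2])/K[1,1]*D,D],-1)@M[:3,:3].T+M[:3,3]
a=np.radians(-8.7);Q=(P[...,:2]-[504.8,-217.1])@np.array([[np.cos(a),-np.sin(a)],[np.sin(a),np.cos(a)]])
r=np.hypot(Q[...,0],Q[...,1]);m=(D>0)&(abs(Q[...,0])<29)&(abs(Q[...,1])<29)&(r>25)
print('plate z by quadrant',[(sx,sy,np.round(np.percentile(P[...,2][m&(Q[...,0]*sx>0)&(Q[...,1]*sy>0)],[20,50,80]),1)) for sx in(1,-1) for sy in(1,-1)])
m=(r<24)&(D>0);print('cone top',P[...,2][m].max())
print('foot',P[(P[...,2]>86)&(P[...,2]<96)&(abs(P[...,0]-470)<60)&(abs(P[...,1]+28)<60)].mean(0))
"
```

```text
plate z by quadrant [(1, 1, array([15.8, 24.7, 32.5])), (1, -1, array([15. , 17.6, 25.5])), (-1, 1, array([ 15.2, 269. , 302.6])), (-1, -1, array([303.6, 304.3, 304.8]))]
cone top 306.2389759190556
foot [470.244 -28.816  88.43 ]
```

```bash
python3 -c "
from h import *
ctrl.close_job(); print(ctrl.get_obs()['t'])"
```

```text
the job is handed in; nothing more can be done
the job is handed in; nothing more can be done
```

I handed the job in at about 46.4 s, and the last pictures show the end state you asked for. The unscrewing was not clean, though, and one downward push reached 47.6 N.

**What happened**
- **Standing it up:** I gripped the shaker near its foot, tipped it onto its cap with a loosened grip, stood it in the holder and let go. I then took it again from above.
- **Unscrewing:** Turning counter-clockwise stuck just short of the release angle, probably on nutmegs wedged beside the plug. I backed off, shook it, put it back and tried again.
- **Cap left the holder:** On a later try the cap lifted out with the jar. I rested it on the frame and regripped, and the jar came free during the next lift and shake. That happened at the frame, not as a clean straight pull.
- **Putting it right:** The nutmegs dropped into the pan, two of them inside the holder frame. I set the jar down beside the pan, moved those two nutmegs elsewhere in the pan, and put the cap back into its holder by its plug.

**Last checks**
- All three nutmegs are in the pan.
- The cap is in its holder. Its plate top read about 15–17.6 mm where I could see it clearly, against 17 mm expected. The gripper hid part of the plate.
- The empty jar stands mouth-down on the counter beside the pan.
- The bowl, tin and block show no movement in the top view, and the gripper touches nothing.

**Possible problems**
- **Force:** While I picked up a nutmeg, the fingertips pressed on the holder frame and the wrist read 47.6 N. Setting the jar down read 39 N. The 40 N limit is for the arm and gripper body, so I don't know whether fingertip contact counts.
- **Order:** The shaker was lifted out of the holder and put back during the unscrewing, so the steps were not followed in one clean pass.

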